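# Find the roller pole socket that fits, reject the tight ones

## Robot

A 6-joint arm with a two-finger parallel gripper is mounted at the origin on the work surface. World frame = base frame: x ahead of the robot, y to its left, z up, the work surface at z = 0. Lengths are in m, angles in degrees, forces in N, time in s.
With the tool pointing down it reaches from about 0.3 to 0.875 m from the base axis. Payload 4.2 kg.
Tool frame: the origin (TCP) lies midway between the tips of the shut fingers; the grasp point (between the pads) lies 19 mm behind it (grip_depth is the distance from the TCP to the grasp point, in m); z points along the fingers, y is the direction in which the jaws open and shut (so a half turn about z gives the same grasp; the last joint's range is limited). The gripper opens to 85 mm and grips with 20 to 120 N. Pads are 22 mm wide; open, the fingers measure 114 mm over their backs; the gripper's body (76 mm by 85 mm) begins 54 mm behind the grasp point. The pads swing forward as they close: fully open they stand 13 mm farther back than shut.
Start: joints at [-72.938, 18.312, 89.639, -0, 72.044, -1.146], TCP at [0.18, -0.546, 0.231] pointing down, gripper open.
Joint ranges: [-177.97, 177.97], [-48.28, 115.42], [12.27, 149.76], [-77.06, 257.06], [2.81, 150.46], [-146.56, 146.56]. Speed limits (degrees/s): [147.25, 147.25, 180, 180, 180, 180].

## Interface

Orientations are given as [roll, pitch, yaw] about the fixed x, y, z axes, in that order (R = Rz(yaw) Ry(pitch) Rx(roll)).
In Python, from workcell import read_state, get_image, close_job, grip_depth gives the robot as it stands.
- The arm moves only by the shell command python3 -m creep 'ROWS'. ROWS is JSON, a list of rows, each a list of 7 numbers: the shift along the world's x, y, z in m, then the turn, a rotation vector about the world's x, y, z in rad, then the opening, from 0 (shut) to 1 (fully open). In form: [[tx, ty, tz, rx, ry, rz, grip], ...]. A call has 1 to 10 rows; each row is the pose to reach, as a shift and turn from the pose commanded when the call began; what a row does not reach only later rows make up. A row lasts 1/10 s, in which the tool goes at most 50 mm and 8.59 degrees, less where a joint would pass 70% of its speed; a pose out of reach is approached as far as the arm can. A call with a gripper value outside its range is refused whole. The fingers move at their own pace and stop on an object; the grip force is fixed at half the most. Time passes only in rows, so rows that repeat a pose let the fingers close. It gives the time, the measured TCP pose, the force and the opening at its end, in the units of the state.
- read_state(): the state, without advancing time (a new reading comes with each control period).
- get_image(name): name is "scene" or "top"; returns a dict with "frame" (480x640x3 uint8, red, green, blue), "intrinsics" (3x3 intrinsics, pixels), "xyz" and "orientation" of the camera in the world. Camera axes: x right, y down, z forward; pixel columns grow to the right and rows downward; lengths in m; the calibration is good to about 2 mm. A picture is of the moment at which its call begins. There is no depth.
- close_job(): hands the job in, once; it reports no verdict.
The state is a dict: "clock": time; "joint_positions": joint angles; "joint_velocities": joint speeds; "joint_efforts": joint torques, N m; "tool_pos": TCP position; "ee_rot": TCP orientation; "wrist_force": force on the tool from outside, world axes, zero at the start; "ft_torque": the same for the moment, N m; "grip_width": opening from 0.0 (shut) to 1.0 (fully open).
Only numpy, scipy, OpenCV 4.12 (cv2) and the standard library are available. Lean on these libraries where they do the work, as an engineer would, in place of code of your own. Each camera call takes 0.05 s, during which the arm holds its last target.

## Task

One of the three coloured pole sockets takes the pin gauge all the way; the other two are too tight inside. Pick up the gauge and try it in the red, then the yellow, then the blue socket, pushing lightly until it passes or stops solidly, never forcing it. Finish with the gauge standing fully home in the socket it fits, left where it is, and the two tight sockets standing upright in the grey tray, and disturb nothing else on the counter.

Things in the scene. Friction and masses are not known exactly. Their poses are not given: they have to be found in the camera images.
- red_socket: red cast pole socket, loose upright block 46 x 46 x 50 mm tall, 0.3 kg. Origin: centre of underside, x, y along its sides. Top centre: round hole 17.5 mm wide, 12 mm deep; below it a hidden black bush, its top 36 mm above the underside, floats sideways 1.5 mm: a gauge that would pass may catch on its edge and need a small sideways nudge.
- yellow_socket: yellow cast pole socket, loose upright block 46 x 46 x 50 mm tall, 0.3 kg. Origin: centre of underside, x, y along its sides. Hole and bush as in the red socket. In one of the three sockets, a different one each time, the bush lets the gauge through; nothing outside tells which.
- blue_socket: blue cast pole socket, loose upright block 46 x 46 x 50 mm tall, 0.3 kg. Origin: centre of underside, x, y along its sides. Hole and bush as in the red socket. In the two tight sockets the bush bore is 13 mm and the gauge stops solidly with its tip about 14 mm below the top face.
- gauge: sprung pin gauge, 100 g: pin 16 mm across, 40 mm long, tapered nose; brass collar (z = 40 to 46 mm) that rests on the stand or socket top; above, a round wooden handle 26 mm across, z = 58 to 98 mm, that slides down up to 12 mm on a spring when pressed (3 N at first, 13 N at the end, then solid). Origin: pin tip, z up. Fully home: collar on the socket's top, tip 10 mm above its underside.
- gauge_stand: fixed wooden block 56 x 56 mm, 45 mm tall, with a 19 mm hole in its top that holds the gauge. Origin: centre of its underside.
- tray: fixed grey reject tray, open on top, 160 mm (its x) by 240 mm (its y), rim 22 mm high, walls and floor 5 mm thick. Origin: centre of its underside.
- table: the fixed grey counter top, its upper face level at height 0, 1.24 m by 1.6 m. Origin at its middle
- tin_lid: loose steel tin lid, disc 40 mm across, 10 mm high, lying among the sockets; bystander. Origin: centre of its underside
- sample_tin: small sample paint tin, 52 mm across, 62 mm tall, green band; bystander. Origin: centre of its underside
- brush: paint brush with red handle lying flat; bystander. Origin: middle of the tool
- scraper: spatula with orange handle lying flat; bystander. Origin: middle of the tool
- tape_roll: yellow roll of tape lying flat, 90 mm across, 25 mm high; bystander. Origin: centre of its underside
- litre_can: paint can, 100 mm across, 120 mm tall; bystander. Origin: centre of its underside
- opener: blue-handled screwdriver used as a tin opener; bystander. Origin: middle of the tool
Things that resemble listed ones, but are neither listed nor needed, are in the scene too. Leave any orange, purple or turquoise look-alike of the red_socket alone.

How it is judged (in metres and radians):
On the way, in this order (a step that is already met when the one before it is completed fails the run):
1. the gauge is tried in the red socket: its tip goes well through the bush, or is pressed lightly on the tight bush (horizontal distance between gauge and red_socket below 0.005 m and (z of gauge in the frame of red_socket below 0.03 m or (z of gauge in the frame of red_socket below 0.0385 m and contact force between red_socket and table above 4 N))), for 0.05 s.
2. the gauge is tried in the yellow socket: its tip goes well through the bush, or is pressed lightly on the tight bush (horizontal distance between gauge and yellow_socket below 0.005 m and (z of gauge in the frame of yellow_socket below 0.03 m or (z of gauge in the frame of yellow_socket below 0.0385 m and contact force between yellow_socket and table above 4 N))), for 0.05 s.
3. the gauge is tried in the blue socket: its tip goes well through the bush, or is pressed lightly on the tight bush (horizontal distance between gauge and blue_socket below 0.005 m and (z of gauge in the frame of blue_socket below 0.03 m or (z of gauge in the frame of blue_socket below 0.0385 m and contact force between blue_socket and table above 4 N))), for 0.05 s.
4. the gauge stands home in the socket that fits and both tight sockets stand in the tray (((horizontal distance between gauge and red_socket below 0.004 m and z of gauge in the frame of red_socket below 0.0125 m and angle between the z axis of gauge and the z axis of red_socket, either way round below 0.08 rad and angle between red_socket's own z axis and vertical below 0.1 rad and distance of red_socket from where it was at the start of the episode below 0.05 m and linear speed of each of gauge, yellow_socket, blue_socket below 0.02 m/s and x of yellow_socket in the frame of tray between -0.06 and 0.06 m and y of yellow_socket in the frame of tray between -0.1 and 0.1 m and z of each of yellow_socket, blue_socket in the frame of tray below 0.012 m and angle between each of yellow_socket, blue_socket's own z axis and vertical below 0.15 rad and x of blue_socket in the frame of tray between -0.06 and 0.06 m and y of blue_socket in the frame of tray between -0.1 and 0.1 m) or (horizontal distance between gauge and yellow_socket below 0.004 m and z of gauge in the frame of yellow_socket below 0.0125 m and angle between the z axis of gauge and the z axis of yellow_socket, either way round below 0.08 rad and angle between yellow_socket's own z axis and vertical below 0.1 rad and distance of yellow_socket from where it was at the start of the episode below 0.05 m and linear speed of each of gauge, red_socket, blue_socket below 0.02 m/s and x of red_socket in the frame of tray between -0.06 and 0.06 m and y of red_socket in the frame of tray between -0.1 and 0.1 m and z of each of red_socket, blue_socket in the frame of tray below 0.012 m and angle between each of red_socket, blue_socket's own z axis and vertical below 0.15 rad and x of blue_socket in the frame of tray between -0.06 and 0.06 m and y of blue_socket in the frame of tray between -0.1 and 0.1 m) or (horizontal distance between gauge and blue_socket below 0.004 m and z of gauge in the frame of blue_socket below 0.0125 m and angle between the z axis of gauge and the z axis of blue_socket, either way round below 0.08 rad and angle between blue_socket's own z axis and vertical below 0.1 rad and distance of blue_socket from where it was at the start of the episode below 0.05 m and linear speed of each of gauge, red_socket, yellow_socket below 0.02 m/s and x of red_socket in the frame of tray between -0.06 and 0.06 m and y of red_socket in the frame of tray between -0.1 and 0.1 m and z of each of red_socket, yellow_socket in the frame of tray below 0.012 m and angle between each of red_socket, yellow_socket's own z axis and vertical below 0.15 rad and x of yellow_socket in the frame of tray between -0.06 and 0.06 m and y of yellow_socket in the frame of tray between -0.1 and 0.1 m))), for 0.2 s.
At the end, for the whole second after the job is handed in: The gauge stands fully home (collar within 2.5 mm of the top face, within 4 mm of centred) in the one socket it fits, which is upright and within 50 mm of where it started; the other two sockets stand upright (within 0.15 rad) on the floor of the grey tray; all released and at rest (((horizontal distance between gauge and red_socket below 0.004 m and z of gauge in the frame of red_socket below 0.0125 m and angle between the z axis of gauge and the z axis of red_socket, either way round below 0.08 rad and angle between red_socket's own z axis and vertical below 0.1 rad and distance of red_socket from where it was at the start of the episode below 0.05 m and linear speed of each of gauge, yellow_socket, blue_socket below 0.02 m/s and x of yellow_socket in the frame of tray between -0.06 and 0.06 m and y of yellow_socket in the frame of tray between -0.1 and 0.1 m and z of each of yellow_socket, blue_socket in the frame of tray below 0.012 m and angle between each of yellow_socket, blue_socket's own z axis and vertical below 0.15 rad and x of blue_socket in the frame of tray between -0.06 and 0.06 m and y of blue_socket in the frame of tray between -0.1 and 0.1 m) or (horizontal distance between gauge and yellow_socket below 0.004 m and z of gauge in the frame of yellow_socket below 0.0125 m and angle between the z axis of gauge and the z axis of yellow_socket, either way round below 0.08 rad and angle between yellow_socket's own z axis and vertical below 0.1 rad and distance of yellow_socket from where it was at the start of the episode below 0.05 m and linear speed of each of gauge, red_socket, blue_socket below 0.02 m/s and x of red_socket in the frame of tray between -0.06 and 0.06 m and y of red_socket in the frame of tray between -0.1 and 0.1 m and z of each of red_socket, blue_socket in the frame of tray below 0.012 m and angle between each of red_socket, blue_socket's own z axis and vertical below 0.15 rad and x of blue_socket in the frame of tray between -0.06 and 0.06 m and y of blue_socket in the frame of tray between -0.1 and 0.1 m) or (horizontal distance between gauge and blue_socket below 0.004 m and z of gauge in the frame of blue_socket below 0.0125 m and angle between the z axis of gauge and the z axis of blue_socket, either way round below 0.08 rad and angle between blue_socket's own z axis and vertical below 0.1 rad and distance of blue_socket from where it was at the start of the episode below 0.05 m and linear speed of each of gauge, red_socket, yellow_socket below 0.02 m/s and x of red_socket in the frame of tray between -0.06 and 0.06 m and y of red_socket in the frame of tray between -0.1 and 0.1 m and z of each of red_socket, yellow_socket in the frame of tray below 0.012 m and angle between each of red_socket, yellow_socket's own z axis and vertical below 0.15 rad and x of yellow_socket in the frame of tray between -0.06 and 0.06 m and y of yellow_socket in the frame of tray between -0.1 and 0.1 m))); the robot touches nothing.
It fails at once if the gauge is forced: more than 30 N between it and a socket (contact force between gauge and red_socket above 30 N or contact force between gauge and yellow_socket above 30 N or contact force between gauge and blue_socket above 30 N).
It fails at once if the gauge is forced: it presses the socket it is in on the counter with more than 35 N, weight included ((contact force between red_socket and table above 35 N and horizontal distance between gauge and red_socket below 0.02 m) or (contact force between yellow_socket and table above 35 N and horizontal distance between gauge and yellow_socket below 0.02 m) or (contact force between blue_socket and table above 35 N and horizontal distance between gauge and blue_socket below 0.02 m)).
It fails at once if a bystander is moved by more than 40 mm (distance of any of tin_lid, sample_tin, brush, scraper, tape_roll, litre_can, opener from where it was at the start of the episode above 0.04 m).
It also fails if it takes over 72 s, if anything falls off the work surface, if the arm or the gripper's body presses on something with over 40 N, if the wrist force passes 120 N, or if a joint passes its speed limit or range.

## Working session

There is one attempt and no reset: what is moved stays moved. The work goes in short steps, Python scripts to look and compute and a shell command to move; the robot and the scene stay as the last step left them, time stands still between calls to the robot, and variables do not carry over. Pictures are saved under pics/ and viewed, and the job is handed in when it is done.

```bash
mkdir -p pics; ls; python3 - <<'E'
from workcell import *
import cv2,json
print(read_state(),grip_depth)
for n in("scene","top"):
    d=get_image(n); cv2.imwrite(f"pics/{n}0.png",d["frame"][:,:,::-1]); print(n,d["intrinsics"],d["xyz"],d["orientation"])
E
```

```text
pics
{'clock': 0.0, 'joint_positions': array([-7.29390307e+01,  1.83496148e+01,  8.97058617e+01,  2.40739482e-03,
        7.20436060e+01, -1.14441223e+00]), 'joint_velocities': array([ 0.07290446, -0.01837405,  0.07077437, -0.02878006, -0.07250662,
        0.09161271]), 'joint_efforts': array([-9.58886994e-04, -4.15522027e+01, -2.34159207e+01, -8.25604911e-05,
        8.10431287e-03,  1.14952860e-05]), 'tool_pos': array([ 0.17953232, -0.54575616,  0.23050626]), 'ee_rot': array([-1.79900983e+02, -4.26730788e-03,  1.82046337e+01]), 'wrist_force': array([0.35901848, 0.17062284, 0.66227722]), 'ft_torque': array([-0.01007773, -0.0146233 ,  0.0033487 ]), 'grip_width': 0.9997786903695075} 0.0187
scene [[485.99810432   0.         324.09034193]
 [  0.         485.99810432 237.24678802]
 [  0.           0.           1.        ]] [ 1.03093368 -0.66015871  0.92614463] [-137.93412663    0.19995204   35.9495582 ]
top [[483.39033057   0.         320.50111757]
 [  0.         483.39033057 235.11025578]
 [  0.           0.           1.        ]] [ 0.41319997 -0.01357296  1.02971816] [-173.23451351    0.39826307  -90.3750632 ]
```

View pics/scene0.png

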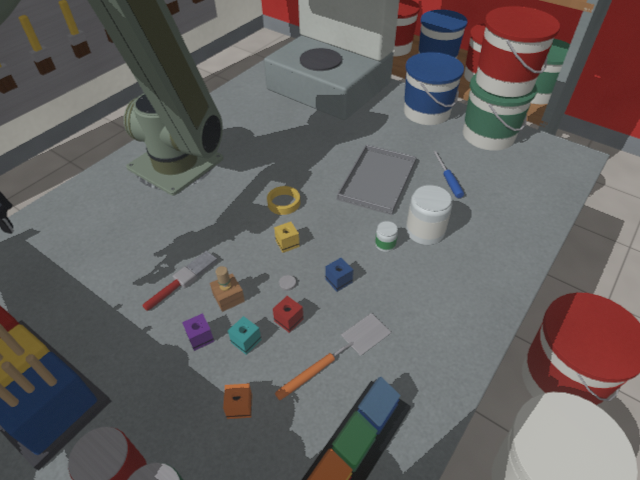

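View pics/top0.png

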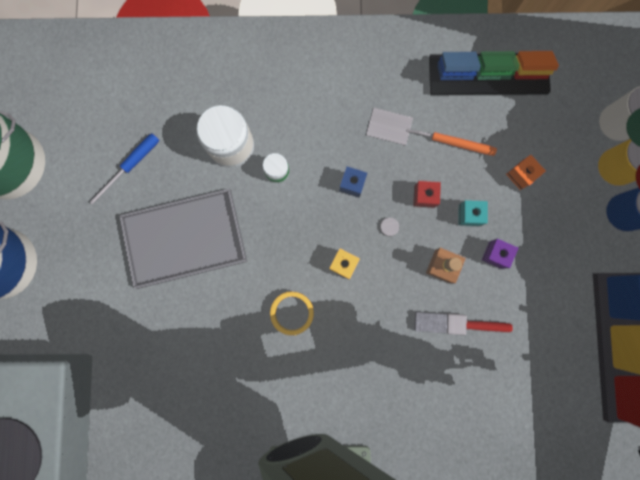

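The top view shows the red socket near (428,193), the yellow at (345,263), the blue at (353,181), the gauge in its stand at (447,265), and the tray at (180,238). The look-alikes are turquoise (475,212), purple (502,253) and orange (526,171). Next I'll enlarge the crops.

```bash
cat > h.py <<'E'
import numpy as np,cv2
from scipy.spatial.transform import Rotation as R
from workcell import *
def cam(d): return d["intrinsics"],np.array(d["xyz"]),R.from_euler('xyz',d["orientation"],degrees=True).as_matrix()
def onz(d,u,v,z):
    K,c,M=cam(d); r=M@np.linalg.solve(K,[u,v,1.]); return c+r*(z-c[2])/r[2]
def pr(d,p):
    K,c,M=cam(d); q=K@(M.T@(np.array(p)-c)); return q[:2]/q[2]
def tri(ds,uvs):
    A=[];b=[]
    for d,(u,v) in zip(ds,uvs):
        K,c,M=cam(d); r=M@np.linalg.solve(K,[u,v,1.]); r/=np.linalg.norm(r); P=np.eye(3)-np.outer(r,r); A.append(P); b.append(P@c)
    return np.linalg.lstsq(np.vstack(A),np.hstack(b),rcond=None)[0]
def crop(d,x0,y0,w,h,s,name):
    im=cv2.resize(d["frame"][y0:y0+h,x0:x0+w,::-1],None,fx=s,fy=s,interpolation=cv2.INTER_CUBIC)
    for x in range((x0+19)//20*20,x0+w,20): cv2.putText(im,str(x),((x-x0)*s,10),0,.35,(255,255,255),1); cv2.line(im,((x-x0)*s,12),((x-x0)*s,18),(255,255,255),1)
    for y in range((y0+19)//20*20,y0+h,20): cv2.putText(im,str(y),(0,(y-y0)*s+4),0,.35,(255,255,255),1); cv2.line(im,(22,(y-y0)*s),(28,(y-y0)*s),(255,255,255),1)
    cv2.imwrite(name,im)
E
python3 - <<'E'
from h import *
d=get_image("top");s=get_image("scene")
print(cam(d)[2])
crop(d,320,150,200,150,4,"pics/t1.png")
crop(s,170,210,200,150,4,"pics/s1.png")
import pickle; pickle.dump((d,s),open("img0.pkl","wb"))
E
```

```text
[[-0.00654588 -0.99301001  0.11784847]
 [-0.99995442  0.0073193   0.00613123]
 [-0.00695095 -0.11780296 -0.99301266]]
```

View pics/t1.png

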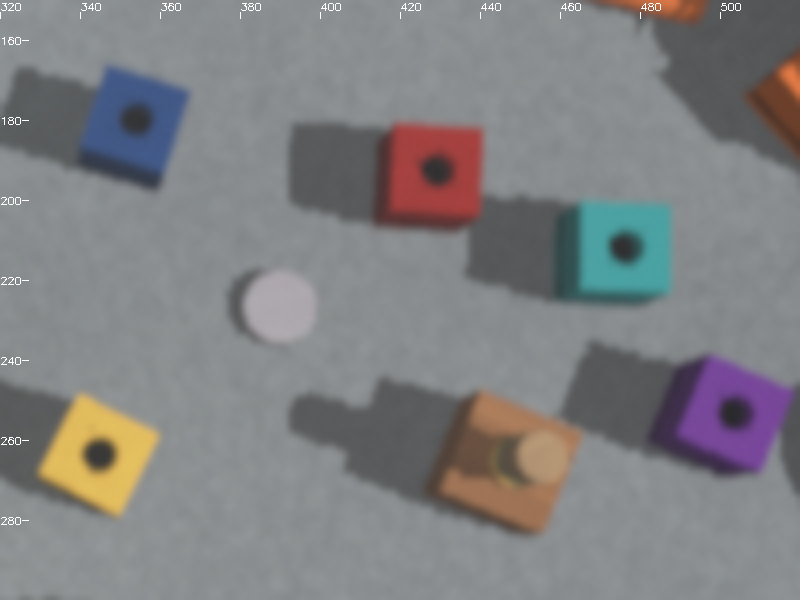

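View pics/s1.png

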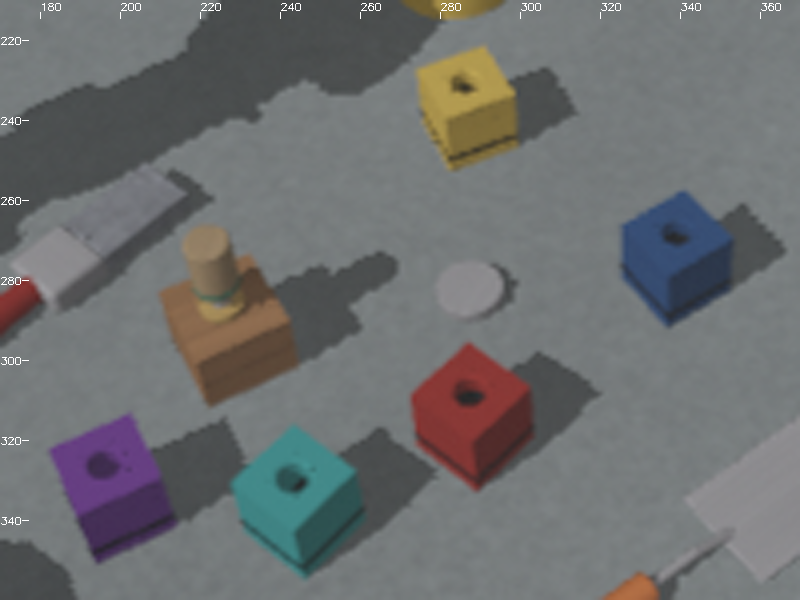

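```bash
cat > m1.py <<'E'
from h import *
import pickle
from scipy.optimize import least_squares
d,s=pickle.load(open("img0.pkl","rb"))
T=lambda a,x0=320,y0=150:(np.array(a,float)+.5)/4-.5+[x0,y0]
S=lambda a:T(a,170,210)
obj={
'red':(.046,.05,[(393,123),(484,129),(482,219),(389,214)],(438,170),[(532,388),(477,430),(412,397),(469,343)],(469,395)),
'blue':(.046,.05,[(107,66),(190,92),(162,178),(80,152)],(136,120),[(733,240),(671,280),(622,228),(686,192)],(677,236)),
'yellow':(.046,.05,[(80,393),(161,433),(122,517),(38,472)],(99,454),[(517,90),(448,114),(416,70),(486,46)],(463,85)),
'turq':(.046,.05,[(580,202),(672,205),(670,294),(578,292)],(627,247),[(357,470),(298,514),(232,483),(295,427)],(292,479)),
'purple':(.046,.05,[(710,354),(792,390),(758,472),(676,430)],(736,413),[(168,481),(84,505),(52,452),(132,414)],(102,465)),
'stand':(.056,.045,[(481,390),(583,433),(543,533),(438,490)],None,[(292,318),(201,350),(160,294),(251,256)],None),
}
for k,(w,h,tc,th,sc,sh) in obj.items():
    # centroid of corners per view
    c=onz(d,*T(tc).mean(0),h); c2=onz(s,*S(sc).mean(0),h)
    def mod(p):
        a=p[2]; q=np.array([[1,1],[1,-1],[-1,-1],[-1,1]])*w/2
        q=q@np.array([[np.cos(a),np.sin(a)],[-np.sin(a),np.cos(a)]])
        return np.c_[q+p[:2],np.full(4,h)]
    best=None
    obs=[onz(d,*p,h)[:2] for p in T(tc)]
    def f(p): 
        m=mod(p)[:,:2]; return np.concatenate([ (m-o)[np.argmin(np.linalg.norm(m-o,axis=1))] for o in obs])
    r=min((least_squares(f,[c[0],c[1],a]) for a in np.radians([-30,0,30,50])),key=lambda r:r.cost)
    e=np.linalg.norm(np.diff(np.array(obs+[obs[0]]),axis=0),axis=1)
    print(k,'top',r.x[:2].round(4),'yaw',np.degrees(r.x[2]).round(1),'rms',np.sqrt(r.cost/4).round(4),'edges',e.round(4),'scene c',c2[:2].round(4),
      'hole', None if th is None else (onz(d,*T(th),h)[:2].round(4),onz(s,*S(sh),h)[:2].round(4)), )
print('handle top',onz(d,*T((543,457)),.103),onz(s,*S((208,240)),.103),tri([d,s],[T((543,457)),S((208,240))]))
print('lid',onz(d,*T((281,306)),.01),onz(s,*S((471,288)),.01))
for p in [(117,213),(228,190),(245,262),(135,287)]: print('tray',onz(d,*p,.022))
for n,p in dict(sample=(276,160),can=(222,128),tape=(292,313),brushtip=(417,322),brushend=(511,327),scr=(410,130)).items(): print(n,onz(d,*p,dict(sample=.062,can=.12).get(n,.015)))
E
python3 m1.py
```

```text
red top [ 0.6164 -0.2313] yaw -3.8 rms 0.0007 edges [0.0469 0.0472 0.0477 0.0478] scene c [ 0.6195 -0.2311] hole (array([ 0.617 , -0.2318]), array([ 0.6202, -0.235 ]))
blue top [ 0.6435 -0.0761] yaw -18.3 rms 0.0008 edges [0.0451 0.0477 0.0443 0.0476] scene c [ 0.6488 -0.0796] hole (array([ 0.6445, -0.0768]), array([ 0.6487, -0.0805]))
yellow top [ 0.4721 -0.0562] yaw 62.6 rms 0.0006 edges [0.0458 0.0469 0.048  0.0455] scene c [ 0.4739 -0.0558] hole (array([ 0.4719, -0.0555]), array([ 0.4746, -0.0604]))
turq top [ 0.5755 -0.3261] yaw -2.9 rms 0.0005 edges [0.0471 0.0462 0.0468 0.0468] scene c [ 0.5775 -0.3256] hole (array([ 0.5761, -0.3271]), array([ 0.5783, -0.3291]))
purple top [ 0.4913 -0.3775] yaw 63.9 rms 0.0008 edges [0.0447 0.0457 0.0457 0.043 ] scene c [ 0.4942 -0.378 ] hole (array([ 0.4905, -0.3784]), array([ 0.4921, -0.3809]))
stand top [ 0.4671 -0.2651] yaw 66.2 rms 0.0004 edges [0.0557 0.0552 0.0568 0.056 ] scene c [ 0.4694 -0.2652] hole None
handle top [ 0.46585635 -0.26555088  0.103     ] [ 0.46854612 -0.26553065  0.103     ] [ 0.4666172  -0.26531137  0.10130288]
lid [ 0.55237464 -0.15495442  0.01      ] [ 0.55539219 -0.15662823  0.01      ]
tray [0.5831057  0.42316826 0.022     ]
tray [0.63080595 0.18864959 0.022     ]
tray [0.47742103 0.15065463 0.022     ]
tray [0.42703022 0.37891786 0.022     ]
sample [0.68416907 0.08284453 0.062     ]
can [0.7328188  0.18266701 0.12      ]
tape [0.37129912 0.05290112 0.015     ]
brushtip [ 0.35129976 -0.20558407  0.015     ]
brushend [ 0.33995066 -0.39882028  0.015     ]
scr [ 0.76156444 -0.20275562  0.015     ]
```

The red, yellow and blue sockets measure right for size (edges 46-48 mm). The two cameras agree within about 4 mm, so I'll go above the gauge using their mean.

```bash
python3 -m creep '[[0.03,0.03,0,0,0,-0.14,1],[0.07,0.065,0,0,0,-0.28,1],[0.11,0.105,0,0,0,-0.42,1],[0.15,0.145,0,0,0,-0.56,1],[0.19,0.185,0,0,0,-0.70,1],[0.23,0.225,0,0,0,-0.84,1],[0.265,0.26,0,0,0,-0.95,1],[0.2875,0.281,-0.03,0,0,-0.95,1],[0.2875,0.281,-0.07,0,0,-0.95,1],[0.2875,0.281,-0.09,0,0,-0.95,1]]'
python3 - <<'E'
from h import *
s=get_image("scene");d=get_image("top");st=read_state();print(st['clock'],st['tool_pos'],st['ee_rot'],pr(s,st['tool_pos']),st['wrist_force'])
crop(s,150,170,200,150,4,"pics/s2.png")
cv2.imwrite("pics/t2.png",d["frame"][:,:,::-1])
E
```

```text
clock: 1.2
tool_pos: [0.4688, -0.2627, 0.1398]
ee_rot: [-180.0, 0.0, -36.0]
wrist_force: [-0.3, -0.2, -0.6]
grip_width: 1.001
1.3 [ 0.46524285 -0.26248187  0.13722792] [179.94532365   0.56277339 -36.07839604] [218.90291975 257.904467  ] [ 0.90606831 -0.09018489 -0.82679075]
```

View pics/s2.png

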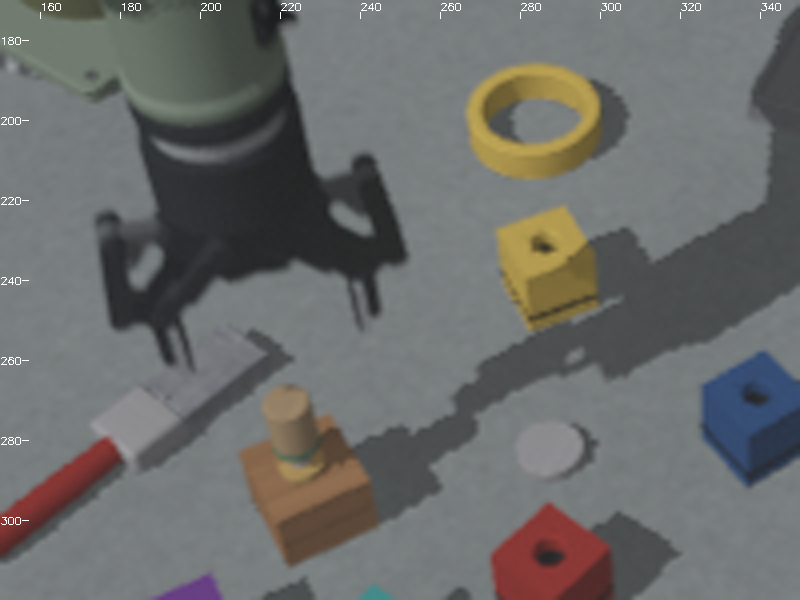

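```bash
python3 -m creep '[[0,0,-0.01,0,0,0,1],[0,0,-0.02,0,0,0,0.8],[0,0,-0.02,0,0,0,0.7]]'
python3 - <<'E'
from h import *
s=get_image("scene");st=read_state();p=st['tool_pos'];print(st['clock'],p,st['ee_rot'])
Rm=R.from_euler('xyz',st['ee_rot'],degrees=True).as_matrix()
print(pr(s,p),pr(s,p+Rm@[0,0,-.008]), [pr(s,p+Rm@[0,y,-.008]) for y in(-.03,.03)])
crop(s,180,220,100,75,8,"pics/s3.png")
E
```

```text
clock: 1.6
tool_pos: [0.4665, -0.2658, 0.1211]
ee_rot: [180.0, 0.0, -36.3]
wrist_force: [-0.2, -0.6, -0.4]
grip_width: 0.708
1.65 [ 0.46684106 -0.2659201   0.12168896] [ 1.79993793e+02 -2.35348342e-02 -3.62954291e+01]
[219.50814032 263.91940362] [218.89062692 261.53728162] [array([232.94109104, 258.17117146]), array([204.67351758, 264.94331546])]
```

View pics/s3.png

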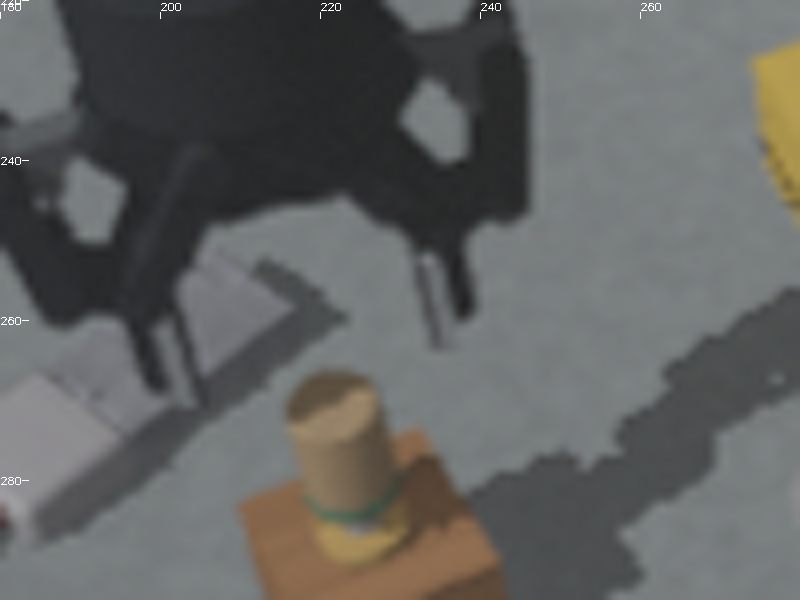

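The pad tips at (205,270) and (235,263) straddle the handle top at (222,270). Now I'll descend and grip.

```bash
python3 -m creep '[[0.0005,0.0005,-0.025,0,0,0,0.7],[0.0005,0.0005,-0.052,0,0,0,0.7],[0.0005,0.0005,-0.052,0,0,0,0.7],[0.0005,0.0005,-0.052,0,0,0,0],[0.0005,0.0005,-0.052,0,0,0,0],[0.0005,0.0005,-0.052,0,0,0,0],[0.0005,0.0005,-0.052,0,0,0,0],[0.0005,0.0005,-0.052,0,0,0,0]]'; python3 - <<'E'
from h import *
s=get_image("scene");st=read_state();print(st['tool_pos'],st['grip_width'],st['wrist_force'])
crop(s,180,230,100,75,8,"pics/s4.png")
E
```

```text
clock: 2.45
tool_pos: [0.4686, -0.2655, 0.0705]
ee_rot: [180.0, -0.2, -36.2]
wrist_force: [0.4, -1.7, 5.1]
grip_width: 0.283
[ 0.46860693 -0.26544929  0.07034556] 0.28613413256402526 [ 0.43322857 -1.9257891   3.44563932]
```

View pics/s4.png

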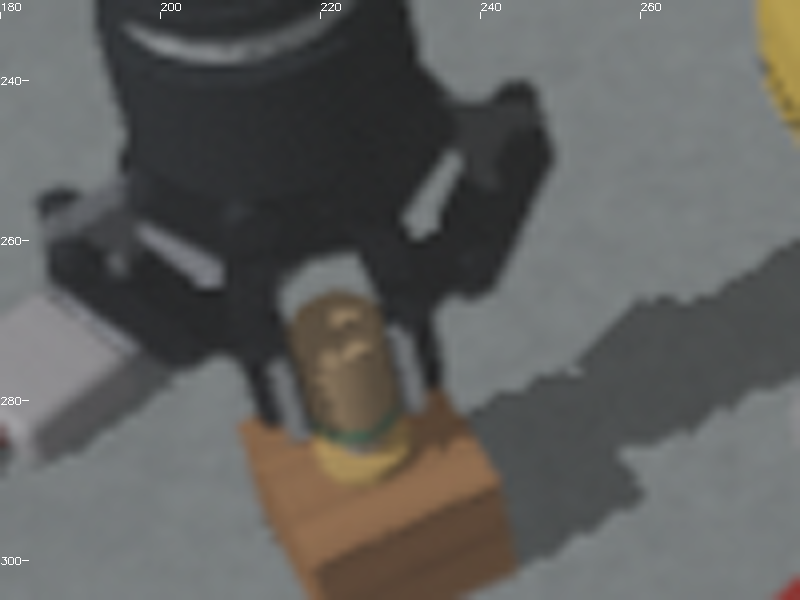

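Gripped. Lifting.

```bash
python3 -m creep '[[0,0,0.03,0,0,0,0],[0,0,0.07,0,0,0,0],[0,0,0.11,0,0,0,0],[0,0,0.11,0,0,0,0],[0,0,0.11,0,0,0,0]]'; python3 - <<'E'
from h import *
s=get_image("scene");d=get_image("top");st=read_state();p=st['tool_pos'];print(p,st['ee_rot'],st['grip_width'],st['wrist_force'])
for z in (-.065,-.025,-.019,-.007): print(z,pr(s,p+[0,0,z]))
crop(s,180,200,100,75,8,"pics/s5.png")
crop(d,400,220,100,75,8,"pics/t5.png")
E
```

```text
clock: 3.0
tool_pos: [0.4675, -0.2644, 0.1796]
ee_rot: [-180.0, -0.0, -36.2]
wrist_force: [0.2, 0.7, -1.0]
grip_width: 0.286
[ 0.4665615  -0.26394971  0.17769791] [179.98219307   0.21295416 -36.2198304 ] 0.2858505485742101 [-0.76914862  0.17054371 -1.10449402]
-0.065 [220.74549799 265.9191312 ]
-0.025 [217.64495071 253.88628514]
-0.019 [217.16409987 252.02016166]
-0.007 [216.18952516 248.23795602]
```

View pics/s5.png

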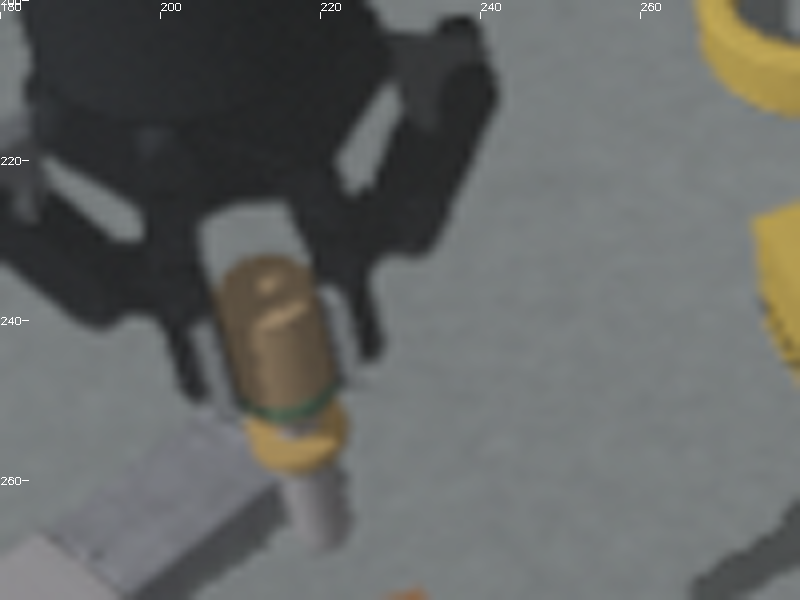

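View pics/t5.png

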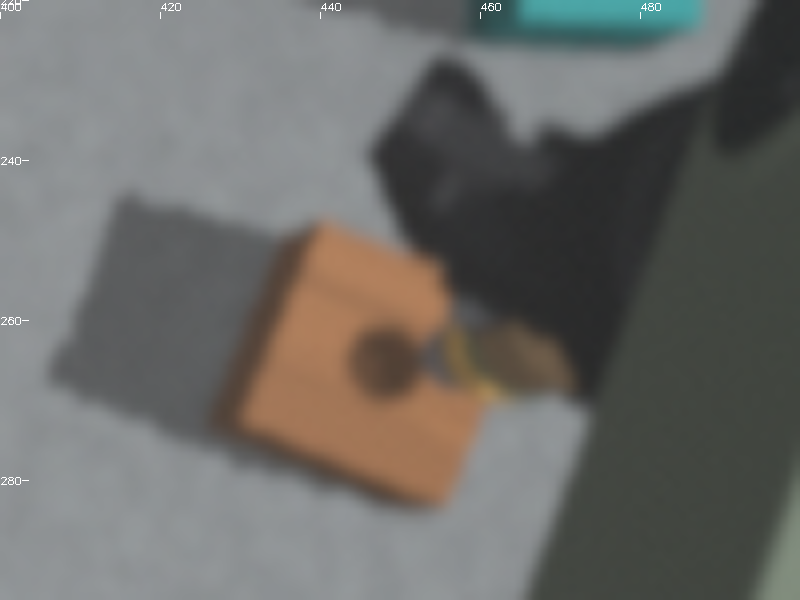

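The gauge hangs straight; its tip at (220,268) in the scene view is where the TCP predicts. Next I'll bring it over the red socket.

```bash
python3 -m creep '[[0.035,0.008,0,0,0,0,0],[0.08,0.018,0,0,0,0,0],[0.12,0.027,-0.01,0,0,0,0],[0.15,0.033,-0.03,0,0,0,0],[0.15,0.033,-0.04,0,0,0,0],[0.15,0.033,-0.04,0,0,0,0],[0.15,0.033,-0.04,0,0,0,0]]'; python3 - <<'E'
from h import *
s=get_image("scene");d=get_image("top");st=read_state();p=st['tool_pos'];print(p,st['ee_rot'],st['grip_width'],st['wrist_force'])
print(pr(s,p+[0,0,-.065]),pr(d,p+[0,0,-.065]),pr(s,[.618,-.2313,.05]),pr(d,[.618,-.2313,.05]),onz(d,448.1,264.9,.045))
crop(s,240,260,100,75,8,"pics/s6.png")
crop(d,390,150,100,75,8,"pics/t6.png")
E
```

```text
clock: 3.8
tool_pos: [0.6163, -0.2317, 0.1382]
ee_rot: [179.9, 0.2, -36.2]
wrist_force: [-0.8, -0.6, -0.8]
grip_width: 0.292
[ 0.61692817 -0.23223252  0.13992601] [ 1.79990647e+02 -1.61395177e-02 -3.62743826e+01] 0.28094996420462054 [-0.41024162 -0.21947295 -0.410238  ]
[285.78270543 300.12700005] [432.01512265 189.58539372] [287.16170878 306.72625524] [428.85616336 191.63531596] [ 0.46717155 -0.26647912  0.045     ]
```

View pics/s6.png

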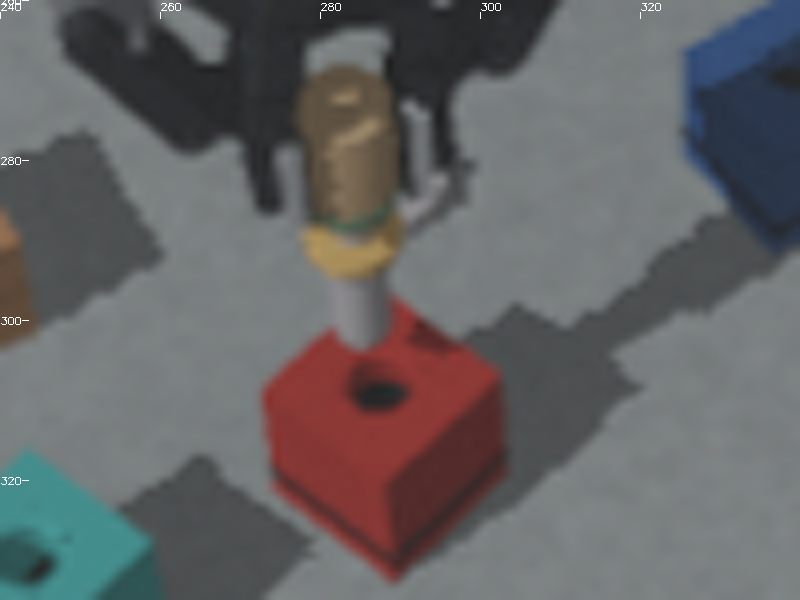

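View pics/t6.png

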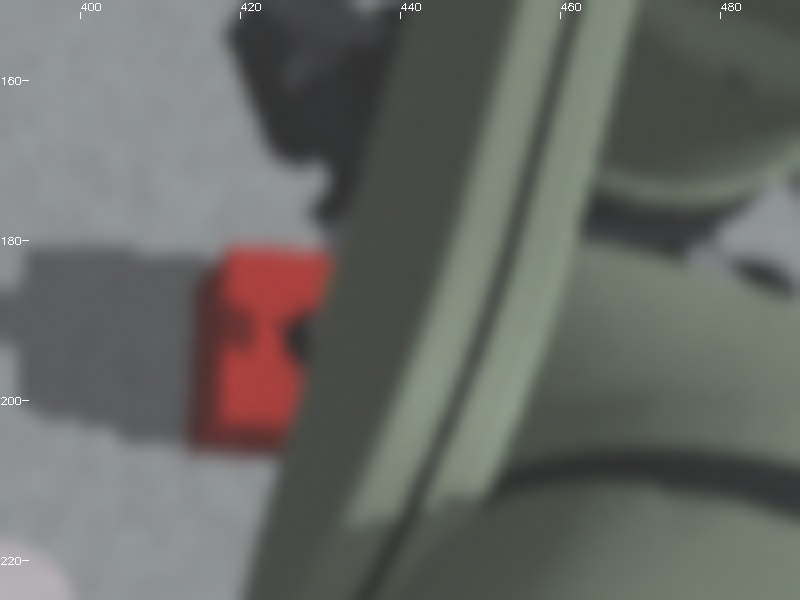

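```bash
python3 - <<'E'
from h import *
s=get_image("scene");print(onz(s,288.5,307.3,.05),onz(s,287.4,308,.05));st=read_state();print(st['tool_pos'])
d=get_image("top"); print(pr(d,[.4675,-.2645,.178-.025]),pr(d,[.4675,-.2645,.178-.065]),pr(d,[.4675,-.2645,.178-.019]))
E
```

```text
[ 0.62125808 -0.23076341  0.05      ] [ 0.62046532 -0.2335447   0.05      ]
[ 0.61714224 -0.23226799  0.14030603]
[462.21536399 261.3505233 ] [456.21151742 262.70055794] [463.16325245 261.13737957]
```

```bash
python3 -m creep '[[0,0,-0.008,0,0,0,0],[0,0,-0.016,0,0,0,0],[0,0,-0.016,0,0,0,0],[0,0,-0.016,0,0,0,0]]'; python3 - <<'E'
from h import *
s=get_image("scene");st=read_state();p=st['tool_pos'];print(p,st['ee_rot'],st['wrist_force'])
print(pr(s,p+[0,0,-.065]),pr(s,[p[0],p[1],.05]))
crop(s,265,275,50,38,16,"pics/s7.png")
E
```

```text
clock: 4.4
tool_pos: [0.6174, -0.2316, 0.1228]
ee_rot: [180.0, 0.1, -36.2]
wrist_force: [0.1, 0.6, -0.3]
grip_width: 0.291
[ 0.61767547 -0.23171611  0.12317794] [ 1.79990992e+02  1.17312949e-02 -3.62208069e+01] [ 0.24924959  0.06819725 -0.90706574]
[286.69221125 304.62820367] [286.92262932 306.78372878]
```

View pics/s7.png

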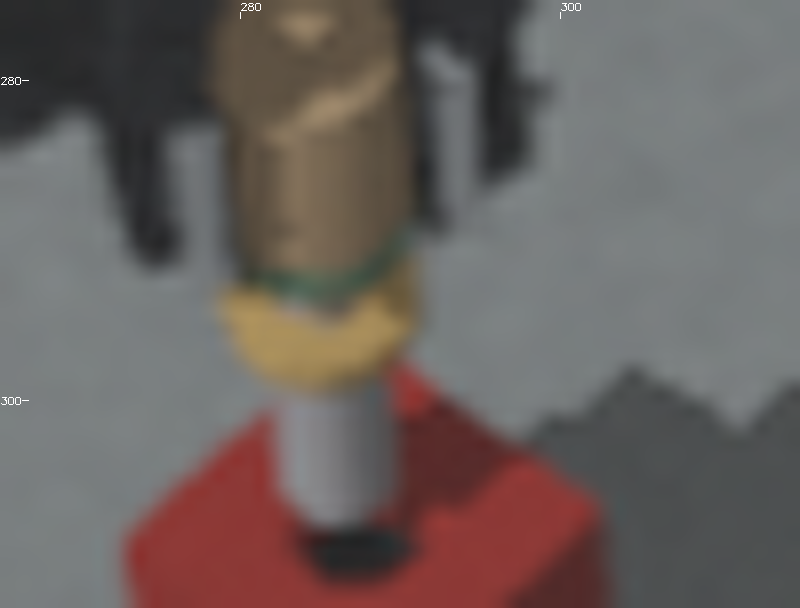

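The pin is nearly over the red hole, about 1.5 mm left of its centre. I'll correct that and descend in small steps, watching the force.

```bash
python3 -m creep '[[0.0012,0.0002,0,0,0,0,0],[0.0012,0.0002,-0.004,0,0,0,0],[0.0012,0.0002,-0.008,0,0,0,0],[0.0012,0.0002,-0.011,0,0,0,0],[0.0012,0.0002,-0.011,0,0,0,0]]';  python3 - <<'E'
from h import *
s=get_image("scene");st=read_state();p=st['tool_pos'];print(p,st['wrist_force'],st['ft_torque'])
crop(s,265,275,50,38,16,"pics/s8.png")
E
```

```text
clock: 4.95
tool_pos: [0.6189, -0.2314, 0.1117]
ee_rot: [-180.0, 0.0, -36.2]
wrist_force: [-0.0, 0.2, -1.9]
grip_width: 0.29
[ 0.6189808  -0.23144184  0.11200292] [ 1.22892529  0.12977566 -1.37541431] [-0.00506841 -0.12870572 -0.06318612]
```

View pics/s8.png

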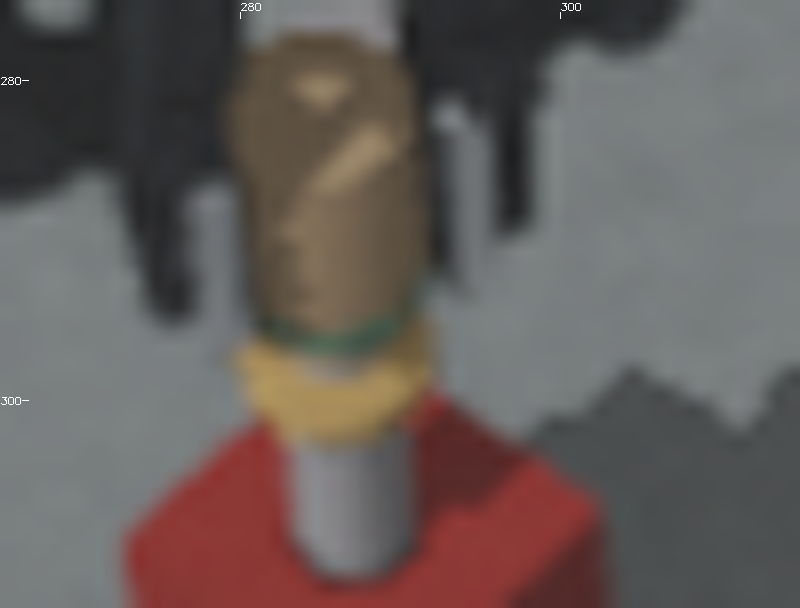

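The pin fills the hole outline and there is no load. Going down to just above the bush.

```bash
python3 -m creep '[[0.0003,0,-0.004,0,0,0,0],[0.0003,0,-0.008,0,0,0,0],[0.0003,0,-0.008,0,0,0,0]]'; python3 -m creep '[[0,0,-0.003,0,0,0,0],[0,0,-0.003,0,0,0,0],[0,0,-0.003,0,0,0,0]]'; python3 -m creep '[[0,0,-0.003,0,0,0,0],[0,0,-0.003,0,0,0,0],[0,0,-0.003,0,0,0,0]]'
```

```text
clock: 5.3
tool_pos: [0.619, -0.2314, 0.1036]
ee_rot: [180.0, 0.0, -36.2]
wrist_force: [0.2, 0.2, -1.0]
grip_width: 0.291
clock: 5.6
tool_pos: [0.6194, -0.2316, 0.102]
ee_rot: [-180.0, -0.0, -36.2]
wrist_force: [0.5, -1.0, 2.5]
grip_width: 0.287
clock: 5.9
tool_pos: [0.6195, -0.2317, 0.099]
ee_rot: [-180.0, -0.1, -36.2]
wrist_force: [0.2, -0.3, 4.9]
grip_width: 0.29
```

```bash
python3 -m creep '[[0.0015,0,0,0,0,0,0],[0.0011,0.0011,0,0,0,0,0],[0,0.0015,0,0,0,0,0],[-0.0011,0.0011,0,0,0,0,0],[-0.0015,0,0,0,0,0,0],[-0.0011,-0.0011,0,0,0,0,0],[0,-0.0015,0,0,0,0,0],[0.0011,-0.0011,0,0,0,0,0],[0,0,0,0,0,0,0],[0,0,0,0,0,0,0]]';python3 -m creep '[[0,0,-0.002,0,0,0,0],[0,0,-0.002,0,0,0,0]]'; python3 - <<'E'
from h import *
s=get_image("scene");st=read_state();p=st['tool_pos'];print(p,st['wrist_force'],st['ft_torque'])
crop(s,265,275,50,38,16,"pics/s9.png")
E
```

```text
clock: 6.9
tool_pos: [0.6194, -0.2317, 0.099]
ee_rot: [180.0, -0.1, -36.2]
wrist_force: [0.7, -0.2, 5.6]
grip_width: 0.287
clock: 7.1
tool_pos: [0.6195, -0.2317, 0.0971]
ee_rot: [-180.0, -0.1, -36.2]
wrist_force: [-1.4, 0.7, 6.3]
grip_width: 0.287
[ 0.61947902 -0.23171441  0.09712104] [-0.74939565 -0.49829744  6.413122  ] [0.06899525 0.21396008 0.01295579]
```

View pics/s9.png

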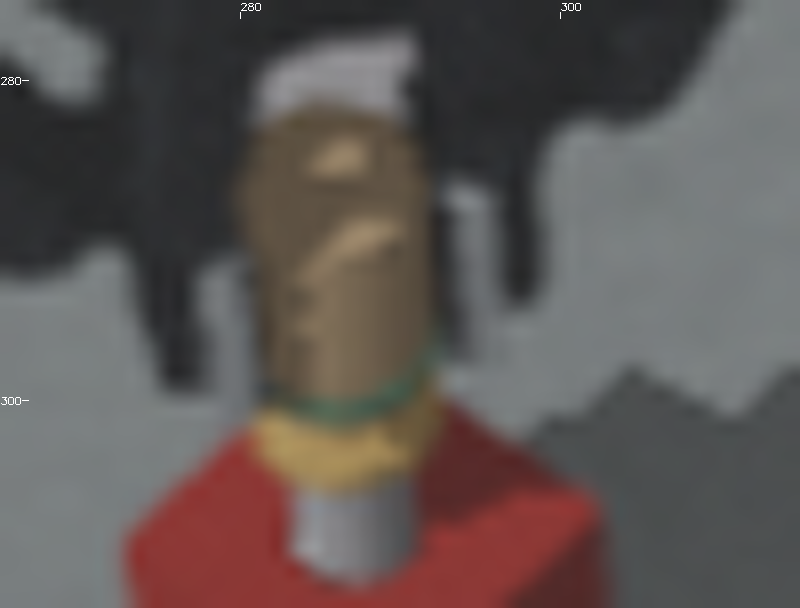

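The tip is about 14 mm below the top face and stopped at roughly 7 N. I'll make one wider nudge to be sure it isn't just caught on the bush edge.

```bash
python3 -m creep '[[0.0025,0,-0.001,0,0,0,0],[0.0018,0.0018,-0.001,0,0,0,0],[0,0.0025,-0.001,0,0,0,0],[-0.0018,0.0018,-0.001,0,0,0,0],[-0.0025,0,-0.001,0,0,0,0],[-0.0018,-0.0018,-0.001,0,0,0,0],[0,-0.0025,-0.001,0,0,0,0],[0.0018,-0.0018,-0.001,0,0,0,0],[0,0,-0.001,0,0,0,0],[0,0,-0.001,0,0,0,0]]'
python3 -m creep '[[0,0,0.02,0,0,0,0],[0,0,0.05,0,0,0,0],[0,0,0.07,0,0,0,0]]'
```

```text
clock: 8.15
tool_pos: [0.6202, -0.2315, 0.0965]
ee_rot: [-179.9, -0.2, -36.2]
wrist_force: [0.8, 1.0, 6.3]
grip_width: 0.285
clock: 8.45
tool_pos: [0.6192, -0.2316, 0.1661]
ee_rot: [180.0, 0.0, -36.2]
wrist_force: [-0.2, -0.7, -0.3]
grip_width: 0.288
```

Red is tight. Over to yellow.

```bash
python3 -m creep '[[-0.022,0.027,0,0,0,0,0],[-0.05,0.061,0,0,0,0,0],[-0.08,0.097,0,0,0,0,0],[-0.11,0.133,0,0,0,0,0],[-0.135,0.163,-0.015,0,0,0,0],[-0.145,0.175,-0.03,0,0,0,0],[-0.145,0.175,-0.041,0,0,0,0],[-0.145,0.175,-0.041,0,0,0,0],[-0.145,0.175,-0.041,0,0,0,0]]'; python3 - <<'E'
from h import *
s=get_image("scene");st=read_state();p=st['tool_pos'];print(p,st['wrist_force'])
print(pr(s,p+[0,0,-.065]),pr(s,[p[0],p[1],.05]))
crop(s,262,202,50,38,16,"pics/s10.png")
d=get_image("top");crop(d,310,220,100,75,8,"pics/t10.png")
E
```

```text
clock: 9.35
tool_pos: [0.4753, -0.0573, 0.1243]
ee_rot: [180.0, -0.0, -36.3]
wrist_force: [0.4, -0.3, -1.4]
grip_width: 0.288
[ 0.47552536 -0.05736862  0.1246018 ] [ 0.22954859  0.28597033 -0.88504106]
[286.19135912 227.62628487] [286.43083751 230.29754555]
```

View pics/s10.png

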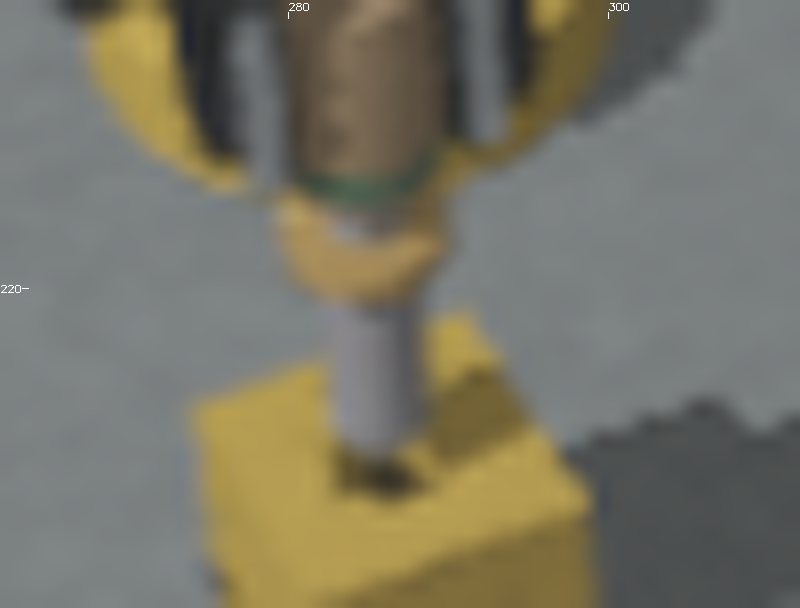

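View pics/t10.png

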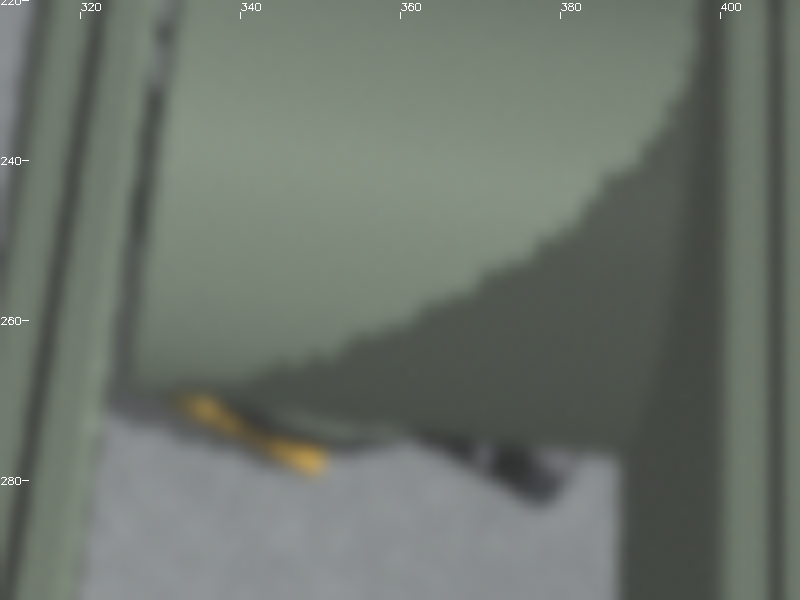

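```bash
python3 - <<'E'
from h import *
import pickle
d,s=pickle.load(open("img0.pkl","rb"))
a=[]
for n,x,y in(("y",262,217),("r",262,290),("b",312,250)):
    crop(s,x,y,50,37,8,"pics/tmp.png"); a.append(cv2.imread("pics/tmp.png"))
crop(d,330,245,50,37,8,"pics/tmp.png"); a.append(cv2.imread("pics/tmp.png"))
cv2.imwrite("pics/q.png",np.vstack([np.hstack(a[:2]),np.hstack(a[2:])]))
print(pr(s,[.6195,-.2315,.05]),pr(s,[.4745,-.0562,.05]),pr(s,[.647,-.077,.05]))
E
```

```text
[287.64707104 307.13164253] [286.40501817 229.83715724] [339.13869508 267.30795398]
```

View pics/q.png

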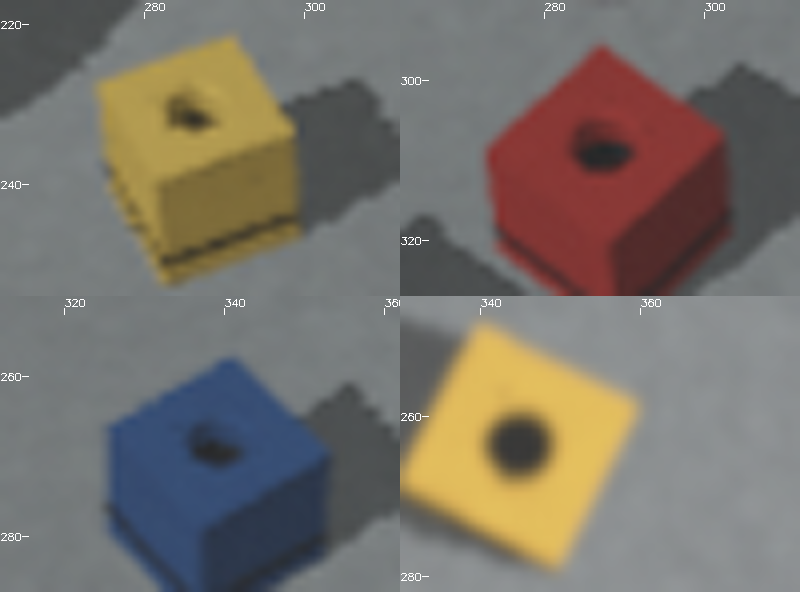

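```bash
python3 -m creep '[[-0.001,0.0015,0,0,0,0,0],[-0.001,0.0015,0,0,0,0,0],[-0.001,0.0015,-0.004,0,0,0,0],[-0.001,0.0015,-0.008,0,0,0,0],[-0.001,0.0015,-0.008,0,0,0,0]]';  python3 - <<'E'
from h import *
s=get_image("scene");st=read_state();p=st['tool_pos'];print(p,st['wrist_force'],st['ft_torque'])
crop(s,262,202,50,38,16,"pics/s11.png")
E
```

```text
clock: 9.95
tool_pos: [0.4727, -0.055, 0.1156]
ee_rot: [180.0, 0.1, -36.2]
wrist_force: [-1.3, -0.3, -0.5]
grip_width: 0.285
[ 0.47284864 -0.05500539  0.11591052] [-0.21630141  0.8745486  -0.87156018] [ 0.01828862  0.01375299 -0.00593301]
```

View pics/s11.png

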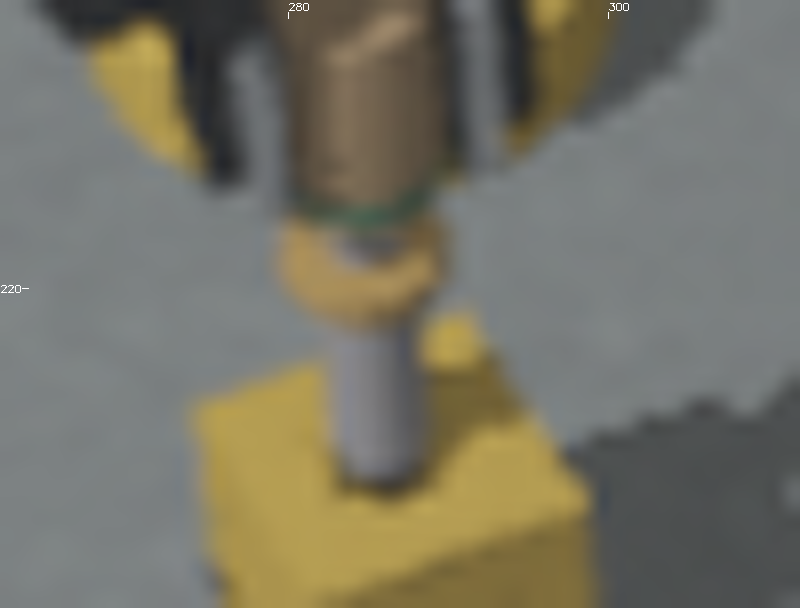

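```bash
python3 -m creep '[[0,0,-0.003,0,0,0,0],[0,0,-0.005,0,0,0,0],[0,0,-0.005,0,0,0,0]]'; python3 -m creep '[[0,0,-0.003,0,0,0,0],[0,0,-0.005,0,0,0,0],[0,0,-0.005,0,0,0,0]]'; python3 -m creep '[[0,0,-0.003,0,0,0,0],[0,0,-0.003,0,0,0,0],[0,0,-0.003,0,0,0,0]]'
```

```text
clock: 10.3
tool_pos: [0.4733, -0.055, 0.1111]
ee_rot: [180.0, -0.0, -36.2]
wrist_force: [0.8, 0.2, -1.4]
grip_width: 0.287
clock: 10.6
tool_pos: [0.4733, -0.0551, 0.1061]
ee_rot: [180.0, -0.0, -36.2]
wrist_force: [1.4, -0.9, -2.2]
grip_width: 0.286
clock: 10.9
tool_pos: [0.4733, -0.055, 0.1033]
ee_rot: [180.0, -0.0, -36.2]
wrist_force: [1.0, -0.5, -1.5]
grip_width: 0.287
```

Clean entry, now at tip height 0.038 with no load. Pressing onto the bush.

```bash
python3 -m creep '[[0,0,-0.002,0,0,0,0],[0,0,-0.003,0,0,0,0],[0,0,-0.003,0,0,0,0]]'; python3 -m creep '[[0,0,-0.002,0,0,0,0],[0,0,-0.003,0,0,0,0],[0,0,-0.003,0,0,0,0]]'
```

```text
clock: 11.2
tool_pos: [0.4732, -0.055, 0.1002]
ee_rot: [180.0, -0.0, -36.2]
wrist_force: [0.7, -0.8, -1.3]
grip_width: 0.287
clock: 11.5
tool_pos: [0.4732, -0.055, 0.0972]
ee_rot: [180.0, 0.0, -36.2]
wrist_force: [1.9, 0.1, -0.9]
grip_width: 0.286
```

No load even below the bush top, so yellow is passing. I'll continue in steps.

```bash
python3 -m creep '[[0,0,-0.003,0,0,0,0],[0,0,-0.006,0,0,0,0],[0,0,-0.006,0,0,0,0]]'; python3 -m creep '[[0,0,-0.003,0,0,0,0],[0,0,-0.006,0,0,0,0],[0,0,-0.006,0,0,0,0]]'; python3 -m creep '[[0,0,-0.003,0,0,0,0],[0,0,-0.006,0,0,0,0],[0,0,-0.006,0,0,0,0]]'
```

```text
clock: 11.8
tool_pos: [0.473, -0.055, 0.0909]
ee_rot: [180.0, 0.0, -36.2]
wrist_force: [1.7, -0.0, -0.6]
grip_width: 0.283
clock: 12.1
tool_pos: [0.4729, -0.055, 0.0849]
ee_rot: [180.0, 0.0, -36.2]
wrist_force: [0.6, -0.6, -1.7]
grip_width: 0.282
clock: 12.4
tool_pos: [0.473, -0.055, 0.0789]
ee_rot: [180.0, 0.0, -36.2]
wrist_force: [1.4, -0.4, -1.6]
grip_width: 0.283
```

Yellow fits. I'll withdraw and take the gauge to blue, which still has to be tried.

```bash
python3 -m creep '[[0,0,0.01,0,0,0,0],[0,0,0.03,0,0,0,0],[0,0,0.06,0,0,0,0],[0,0,0.085,0,0,0,0],[0,0,0.085,0,0,0,0]]'; python3 -m creep '[[0.035,-0.004,0,0,0,0,0],[0.08,-0.01,0,0,0,0,0],[0.12,-0.015,0,0,0,0,0],[0.16,-0.02,-0.015,0,0,0,0],[0.174,-0.022,-0.03,0,0,0,0],[0.174,-0.022,-0.041,0,0,0,0],[0.174,-0.022,-0.041,0,0,0,0],[0.174,-0.022,-0.041,0,0,0,0]]'; python3 - <<'E'
from h import *
s=get_image("scene");st=read_state();p=st['tool_pos'];print(p,st['wrist_force'])
print(pr(s,p+[0,0,-.065]),pr(s,[p[0],p[1],.05]))
crop(s,315,238,50,38,16,"pics/s12.png")
crop(s,262,202,50,38,8,"pics/s12b.png")
E
```

```text
clock: 12.9
tool_pos: [0.4753, -0.0553, 0.1683]
ee_rot: [-179.8, -0.4, -36.2]
wrist_force: [-0.1, 0.4, -1.9]
grip_width: 0.289
clock: 13.7
tool_pos: [0.6458, -0.0768, 0.1231]
ee_rot: [179.9, 0.1, -36.2]
wrist_force: [-0.2, -0.3, -0.4]
grip_width: 0.284
[ 0.64628734 -0.07687377  0.12398497] [-0.0430026   0.78531781 -0.52646618]
[338.99067586 264.67789953] [338.91540814 267.13105729]
```

View pics/s12.png

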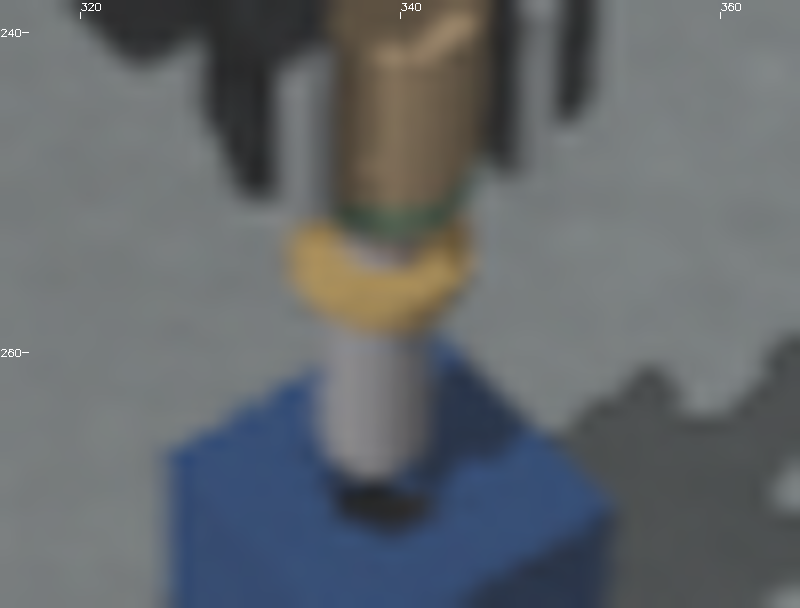

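View pics/s12b.png

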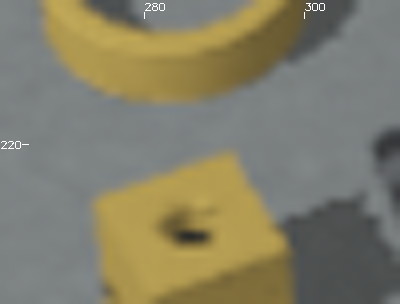

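```bash
python3 -m creep '[[0,0.0007,0,0,0,0,0],[0,0.0007,-0.003,0,0,0,0],[0,0.0007,-0.007,0,0,0,0],[0,0.0007,-0.008,0,0,0,0],[0,0.0007,-0.008,0,0,0,0]]';  python3 - <<'E'
from h import *
s=get_image("scene");st=read_state();p=st['tool_pos'];print(p,st['wrist_force'],st['ft_torque'])
crop(s,315,238,50,38,16,"pics/s13.png")
E
```

```text
clock: 14.25
tool_pos: [0.6469, -0.0763, 0.115]
ee_rot: [180.0, 0.0, -36.2]
wrist_force: [-0.6, 0.2, -0.6]
grip_width: 0.29
[ 0.64706909 -0.07634072  0.11518018] [-0.11089118 -0.46224535  0.42923952] [-0.07622012 -0.00188198  0.05418045]
```

View pics/s13.png

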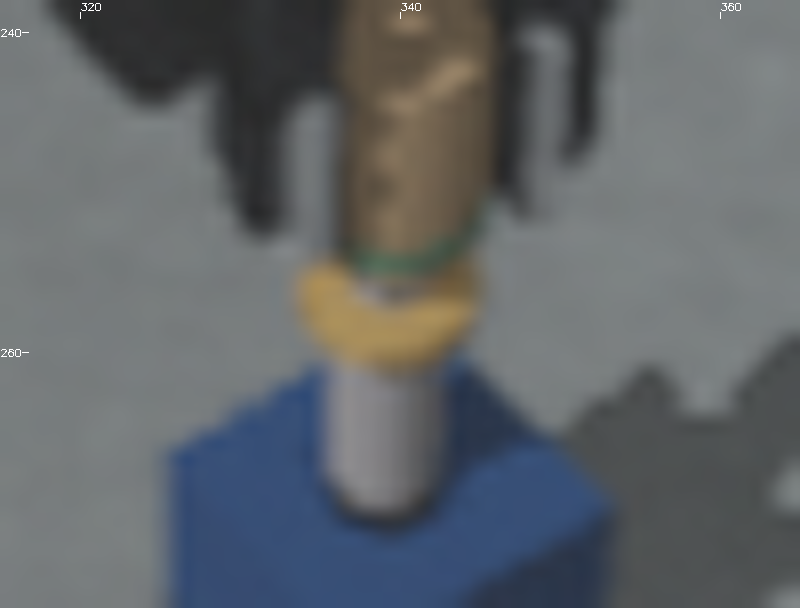

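Aligned: the pin fills the hole outline, with an even gap at the near edge. Descending.

```bash
python3 -m creep '[[0,0,-0.003,0,0,0,0],[0,0,-0.005,0,0,0,0],[0,0,-0.005,0,0,0,0]]'; python3 -m creep '[[0,0,-0.003,0,0,0,0],[0,0,-0.006,0,0,0,0],[0,0,-0.006,0,0,0,0]]'; python3 -m creep '[[0,0,-0.002,0,0,0,0],[0,0,-0.004,0,0,0,0],[0,0,-0.004,0,0,0,0]]'; python3 -m creep '[[0,0,-0.002,0,0,0,0],[0,0,-0.003,0,0,0,0],[0,0,-0.003,0,0,0,0]]'
```

```text
clock: 14.6
tool_pos: [0.6471, -0.0763, 0.1099]
ee_rot: [180.0, 0.0, -36.2]
wrist_force: [-0.4, 0.4, -0.5]
grip_width: 0.284
clock: 14.9
tool_pos: [0.6471, -0.0763, 0.1038]
ee_rot: [180.0, 0.0, -36.2]
wrist_force: [0.2, 0.1, -0.6]
grip_width: 0.287
clock: 15.2
tool_pos: [0.6474, -0.0764, 0.1009]
ee_rot: [-180.0, -0.0, -36.2]
wrist_force: [-0.8, -0.4, 3.7]
grip_width: 0.289
clock: 15.5
tool_pos: [0.6475, -0.0764, 0.0979]
ee_rot: [-180.0, -0.1, -36.2]
wrist_force: [0.1, 0.3, 6.4]
grip_width: 0.29
```

```bash
python3 -m creep '[[0.002,0,0,0,0,0,0],[0.0014,0.0014,0,0,0,0,0],[0,0.002,0,0,0,0,0],[-0.0014,0.0014,0,0,0,0,0],[-0.002,0,0,0,0,0,0],[-0.0014,-0.0014,0,0,0,0,0],[0,-0.002,0,0,0,0,0],[0.0014,-0.0014,0,0,0,0,0],[0,0,-0.001,0,0,0,0],[0,0,-0.001,0,0,0,0]]'; python3 -m creep '[[0,0,0.02,0,0,0,0],[0,0,0.05,0,0,0,0],[0,0,0.073,0,0,0,0],[0,0,0.073,0,0,0,0]]'
```

```text
clock: 16.5
tool_pos: [0.6477, -0.0763, 0.0969]
ee_rot: [-180.0, -0.1, -36.2]
wrist_force: [0.6, 0.3, 7.0]
grip_width: 0.282
clock: 16.9
tool_pos: [0.6484, -0.0766, 0.1718]
ee_rot: [-179.9, -0.2, -36.2]
wrist_force: [0.7, 0.7, -1.3]
grip_width: 0.292
```

Blue is tight too: solid stop at about 14 mm, with nudging making no difference. Back to yellow.

```bash
python3 -m creep '[[-0.035,0.004,0,0,0,0,0],[-0.08,0.01,0,0,0,0,0],[-0.12,0.015,0,0,0,0,0],[-0.16,0.019,-0.015,0,0,0,0],[-0.174,0.0213,-0.03,0,0,0,0],[-0.174,0.0213,-0.048,0,0,0,0],[-0.174,0.0213,-0.048,0,0,0,0],[-0.174,0.0213,-0.048,0,0,0,0],[-0.174,0.0213,-0.048,0,0,0,0]]'; python3 - <<'E'
from h import *
s=get_image("scene");st=read_state();p=st['tool_pos'];print(p,st['wrist_force'])
crop(s,262,202,50,38,16,"pics/s14.png")
E
```

```text
clock: 17.8
tool_pos: [0.4738, -0.0551, 0.1215]
ee_rot: [-180.0, -0.0, -36.2]
wrist_force: [0.5, 0.5, -0.1]
grip_width: 0.285
[ 0.47390076 -0.05514251  0.1216682 ] [-0.00259141  0.29253669 -0.52781857]
```

View pics/s14.png

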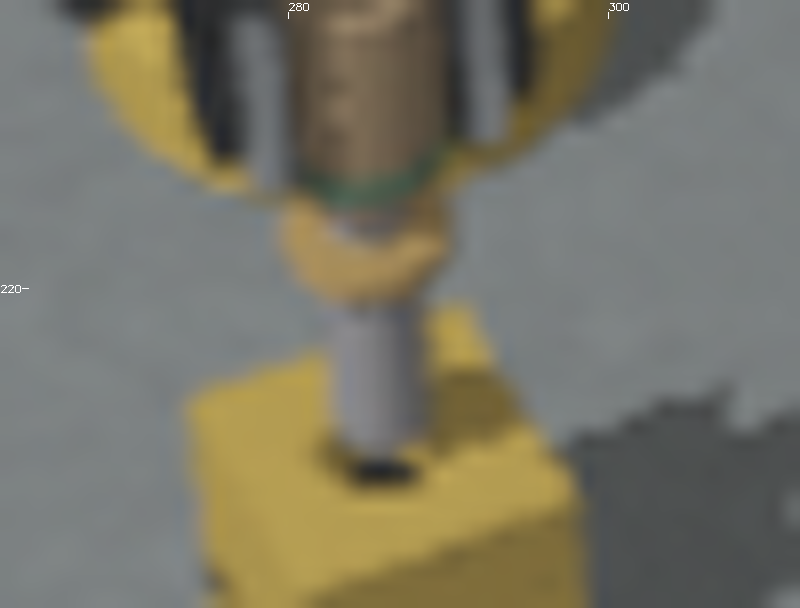

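The socket shifted about 2 mm while I withdrew the pin. I'll correct by (-2.2, +0.7) mm and check again.

```bash
python3 -m creep '[[-0.0022,0.0007,0,0,0,0,0],[-0.0022,0.0007,0,0,0,0,0],[-0.0022,0.0007,-0.003,0,0,0,0],[-0.0022,0.0007,-0.005,0,0,0,0],[-0.0022,0.0007,-0.005,0,0,0,0]]'; python3 - <<'E'
from h import *
s=get_image("scene");st=read_state();p=st['tool_pos'];print(p,st['wrist_force'])
crop(s,262,202,50,38,16,"pics/s15.png")
E
```

```text
clock: 18.35
tool_pos: [0.4707, -0.0543, 0.116]
ee_rot: [180.0, 0.0, -36.2]
wrist_force: [-0.2, -0.0, -0.8]
grip_width: 0.284
[ 0.47082282 -0.05430093  0.11612133] [ 0.09511977  0.56482922 -0.71111173]
```

View pics/s15.png

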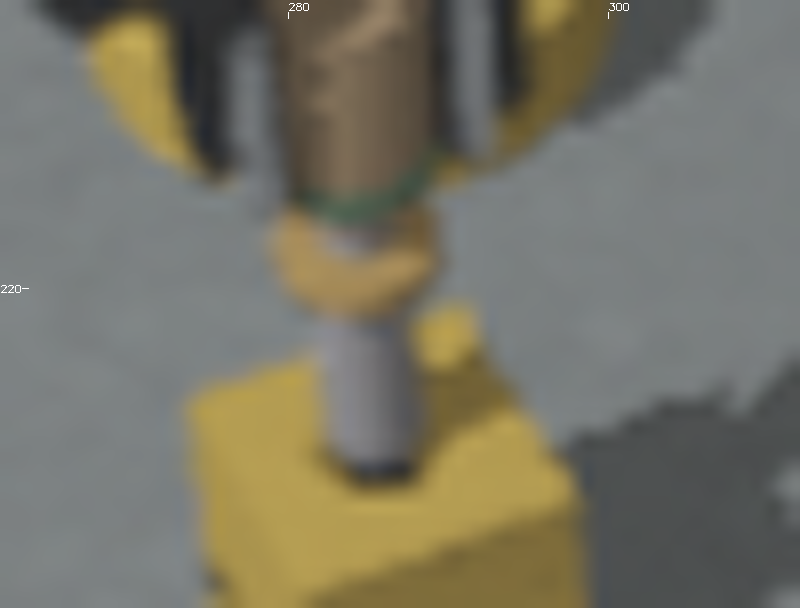

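```bash
python3 -m creep '[[0,0,-0.003,0,0,0,0],[0,0,-0.006,0,0,0,0],[0,0,-0.006,0,0,0,0]]'; python3 -m creep '[[0,0,-0.003,0,0,0,0],[0,0,-0.006,0,0,0,0],[0,0,-0.006,0,0,0,0]]'; python3 -m creep '[[0,0,-0.003,0,0,0,0],[0,0,-0.005,0,0,0,0],[0,0,-0.005,0,0,0,0]]'; python3 -m creep '[[0,0,-0.003,0,0,0,0],[0,0,-0.006,0,0,0,0],[0,0,-0.006,0,0,0,0]]'
```

```text
clock: 18.7
tool_pos: [0.4712, -0.0544, 0.11]
ee_rot: [-180.0, -0.0, -36.2]
wrist_force: [1.3, 0.1, -0.8]
grip_width: 0.289
clock: 19.0
tool_pos: [0.471, -0.0543, 0.104]
ee_rot: [180.0, 0.0, -36.2]
wrist_force: [1.1, -1.4, -0.5]
grip_width: 0.286
clock: 19.3
tool_pos: [0.4709, -0.0543, 0.099]
ee_rot: [180.0, 0.0, -36.2]
wrist_force: [0.9, -0.5, -1.8]
grip_width: 0.29
clock: 19.6
tool_pos: [0.4708, -0.0543, 0.0929]
ee_rot: [180.0, 0.0, -36.2]
wrist_force: [0.8, -0.6, -1.1]
grip_width: 0.284
```

```bash
python3 -m creep '[[0,0,-0.004,0,0,0,0],[0,0,-0.008,0,0,0,0],[0,0,-0.008,0,0,0,0]]'; python3 -m creep '[[0,0,-0.003,0,0,0,0],[0,0,-0.006,0,0,0,0],[0,0,-0.007,0,0,0,0],[0,0,-0.007,0,0,0,0]]'; python3 -m creep '[[0,0,-0.002,0,0,0,0],[0,0,-0.003,0,0,0,0],[0,0,-0.003,0,0,0,0]]'
```

```text
clock: 19.9
tool_pos: [0.4707, -0.0543, 0.0847]
ee_rot: [180.0, 0.0, -36.2]
wrist_force: [0.9, -0.1, -2.0]
grip_width: 0.285
clock: 20.3
tool_pos: [0.4708, -0.0543, 0.0781]
ee_rot: [180.0, 0.0, -36.2]
wrist_force: [0.1, -0.2, -1.2]
grip_width: 0.291
clock: 20.6
tool_pos: [0.471, -0.0543, 0.0756]
ee_rot: [180.0, -0.0, -36.2]
wrist_force: [-1.1, -0.5, 3.4]
grip_width: 0.288
```

The collar met the top face at TCP z ≈ 0.0755, as expected. I'll press 1 mm more and release.

```bash
python3 -m creep '[[0,0,-0.001,0,0,0,0],[0,0,-0.001,0,0,0,0],[0,0,0.0005,0,0,0,0],[0,0,0.0005,0,0,0,0.6],[0,0,0.0005,0,0,0,0.6],[0,0,0.0005,0,0,0,0.6],[0,0,0.03,0,0,0,0.6],[0,0,0.07,0,0,0,0.6],[0,0,0.1,0,0,0,0.6],[0,0,0.1,0,0,0,0.6]]'; python3 - <<'E'
from h import *
s=get_image("scene");d=get_image("top");st=read_state();p=st['tool_pos'];print(p,st['wrist_force'])
crop(s,252,190,70,52,11,"pics/s16.png")
E
```

```text
clock: 21.6
tool_pos: [0.4737, -0.0547, 0.1793]
ee_rot: [-179.8, -0.5, -36.2]
wrist_force: [0.2, -0.5, -0.3]
grip_width: 0.6
[ 0.47099824 -0.05432698  0.17551911] [-0.47037342  1.06139076 -0.49515784]
```

View pics/s16.png

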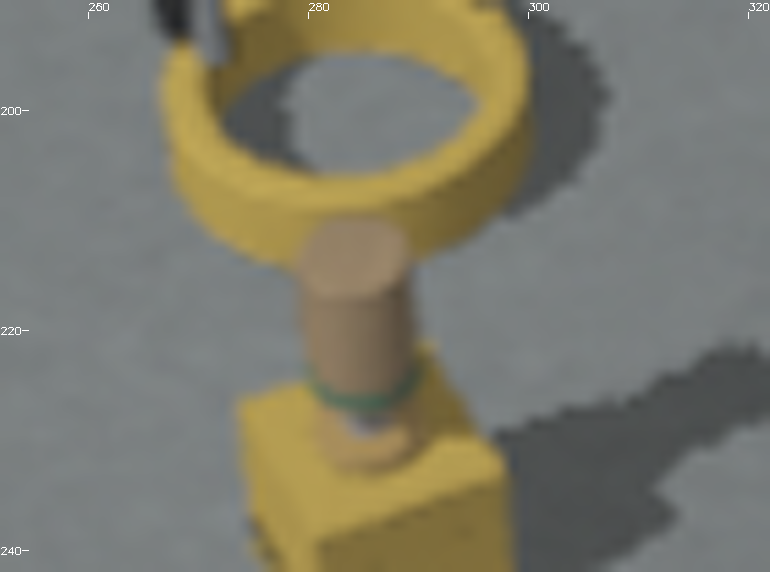

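The gauge stands home: in the scene view the collar sits on the yellow top at (285,231), upright. Next I'll locate red and blue again.

```bash
python3 - <<'E'
from h import *
s=get_image("scene");d=get_image("top");a=[]
for n,x,y in((s,262,290),(s,312,250),(d,404,172),(d,330,160)):
    crop(n,x,y,50,37,8,"pics/tmp.png"); a.append(cv2.imread("pics/tmp.png"))
cv2.imwrite("pics/q2.png",np.vstack([np.hstack(a[:2]),np.hstack(a[2:])]))
E
```

```text
(no output)
```

View pics/q2.png

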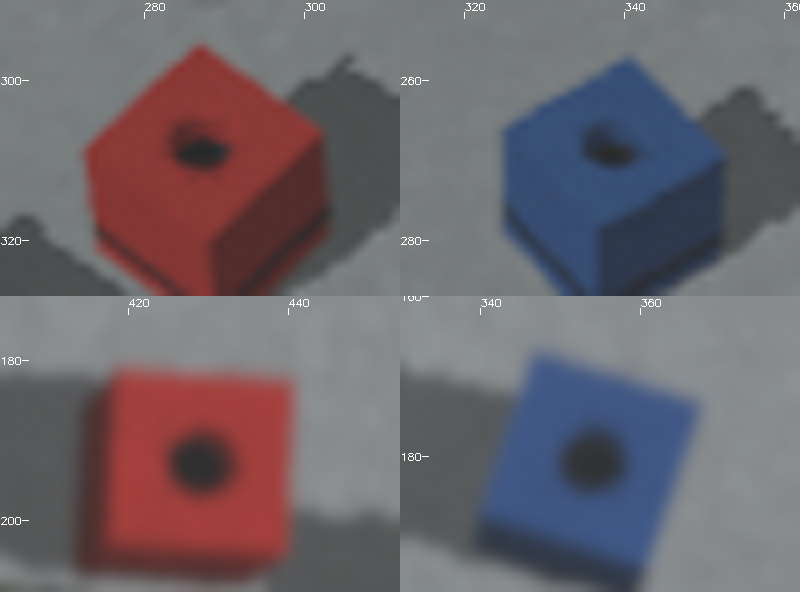

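Red and blue have not moved noticeably. Going to red, jaws turned to its sides (yaw −3.8°).

```bash
python3 -m creep '[[0.02,-0.024,0,0,0,0.1,0.85],[0.05,-0.06,0,0,0,0.24,0.85],[0.08,-0.096,0,0,0,0.38,0.85],[0.11,-0.132,0,0,0,0.5,0.85],[0.14,-0.168,0,0,0,0.565,0.85],[0.1482,-0.1775,-0.03,0,0,0.565,0.85],[0.1482,-0.1775,-0.07,0,0,0.565,0.85],[0.1482,-0.1775,-0.08,0,0,0.565,0.85],[0.1482,-0.1775,-0.08,0,0,0.565,0.85]]'; python3 - <<'E'
from h import *
s=get_image("scene");st=read_state();p=st['tool_pos'];print(p,st['ee_rot'],st['wrist_force'],st['joint_positions'].round())
crop(s,240,250,100,75,8,"pics/s17.png")
E
```

```text
clock: 22.7
tool_pos: [0.6172, -0.231, 0.0921]
ee_rot: [-179.9, 0.4, -3.8]
wrist_force: [0.6, 0.8, 0.0]
grip_width: 0.851
[ 0.61872639 -0.23142218  0.09457191] [-1.79964154e+02  1.23304990e-01 -3.83625711e+00] [ 0.12632826 -0.83276649  0.15143055] [-22.  32.  88.  -0.  60.  72.]
```

View pics/s17.png

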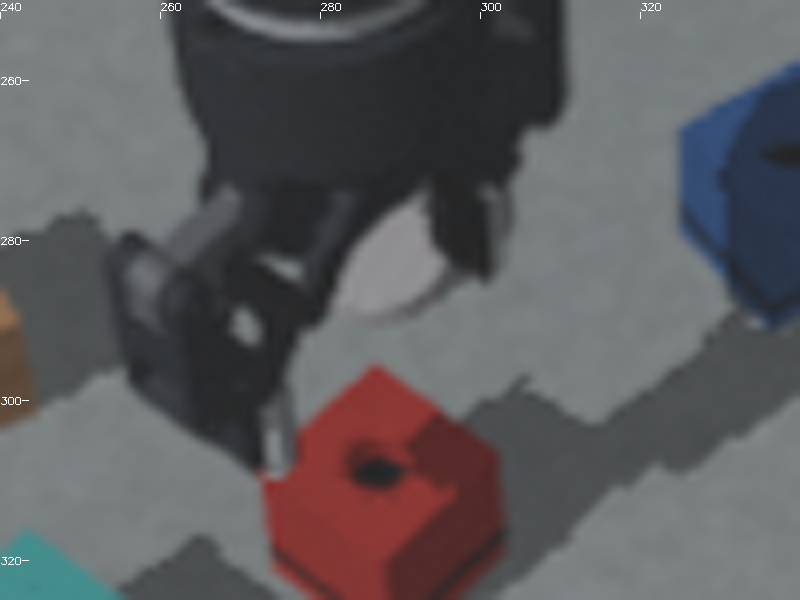

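```bash
python3 -m creep '[[0,0,-0.04,0,0,0,0.85],[0,0,-0.075,0,0,0,0.85],[0,0,-0.082,0,0,0,0.85],[0,0,-0.082,0,0,0,0.85],[0,0,-0.082,0,0,0,0],[0,0,-0.082,0,0,0,0],[0,0,-0.082,0,0,0,0],[0,0,-0.082,0,0,0,0],[0,0,-0.082,0,0,0,0]]'; python3 -m creep '[[0,0,0.01,0,0,0,0],[0,0,0.03,0,0,0,0],[0,0,0.06,0,0,0,0],[0,0,0.09,0,0,0,0],[0,0,0.09,0,0,0,0]]'
```

```text
clock: 23.65
tool_pos: [0.621, -0.2323, 0.0163]
ee_rot: [179.9, -0.3, -3.9]
wrist_force: [0.2, 0.2, 6.9]
grip_width: 0.531
clock: 24.15
tool_pos: [0.6218, -0.233, 0.1085]
ee_rot: [179.8, -0.5, -3.8]
wrist_force: [1.1, -0.6, -2.4]
grip_width: 0.531
```

Red is gripped (45 mm) and lifted. Carrying it to the far half of the tray.

```bash
python3 -m creep '[[-0.004,0.02,0.02,0,0,0,0],[-0.01,0.06,0.05,0,0,0.03,0],[-0.018,0.105,0.06,0,0,0.06,0],[-0.026,0.15,0.06,0,0,0.09,0],[-0.034,0.195,0.06,0,0,0.12,0],[-0.042,0.24,0.06,0,0,0.15,0],[-0.05,0.285,0.06,0,0,0.18,0],[-0.058,0.33,0.06,0,0,0.21,0],[-0.066,0.375,0.06,0,0,0.24,0],[-0.074,0.42,0.06,0,0,0.276,0]]'; python3 -m creep '[[-0.007,0.045,0,0,0,0,0],[-0.015,0.09,0,0,0,0,0],[-0.022,0.13,0,0,0,0,0],[-0.025,0.151,-0.02,0,0,0,0],[-0.025,0.151,-0.06,0,0,0,0],[-0.025,0.151,-0.09,0,0,0,0],[-0.025,0.151,-0.09,0,0,0,0],[-0.025,0.151,-0.09,0,0,0,0]]';  python3 - <<'E'
from h import *
s=get_image("scene");d=get_image("top");st=read_state();p=st['tool_pos'];print(p,st['ee_rot'],st['wrist_force'],st['grip_width'],st['joint_positions'].round())
crop(s,310,110,160,120,5,"pics/s18.png")
crop(d,100,140,200,150,4,"pics/t18.png")
E
```

```text
clock: 25.15
tool_pos: [0.5437, 0.1895, 0.1621]
ee_rot: [180.0, 0.1, 12.0]
wrist_force: [1.9, -0.1, -2.7]
grip_width: 0.536
clock: 25.95
tool_pos: [0.5199, 0.3389, 0.0728]
ee_rot: [180.0, 0.1, 12.0]
wrist_force: [0.2, 0.4, -2.2]
grip_width: 0.529
[0.52140115 0.3396219  0.07503554] [-1.79942004e+02 -1.77465733e-01  1.19381604e+01] [ 0.24956973  0.48199021 -2.72932411] 0.529342526043475 [ 32.  30.  95.  -0.  55. 110.]
```

View pics/s18.png

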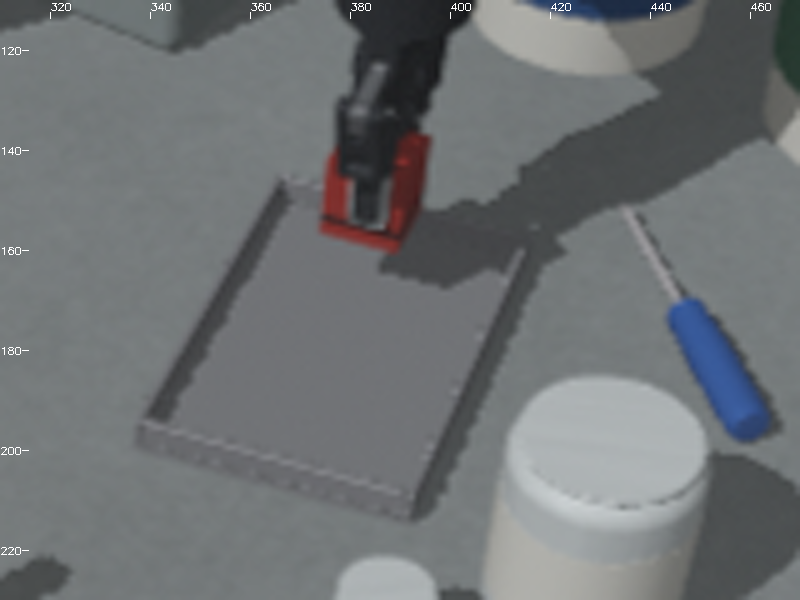

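View pics/t18.png

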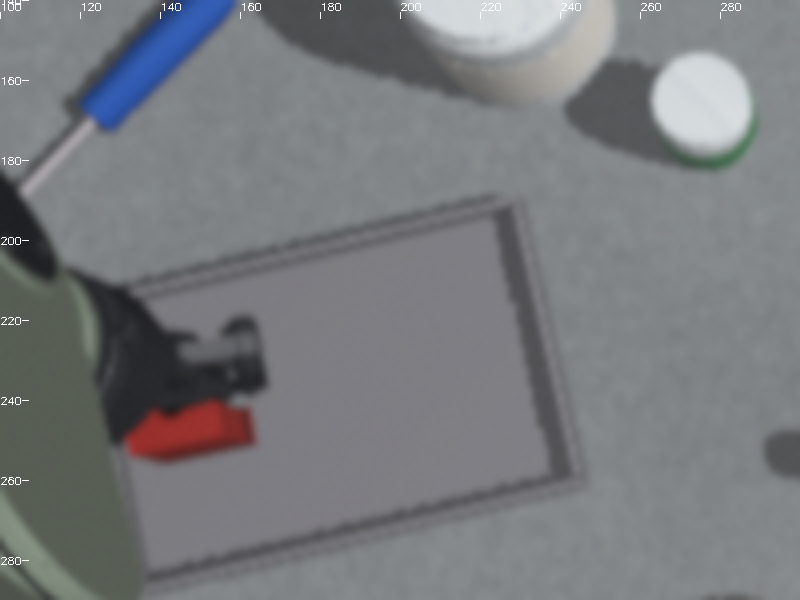

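Red hangs inside the tray's far end, clear of the walls. Lowering it.

```bash
python3 -m creep '[[0,0,-0.025,0,0,0,0],[0,0,-0.045,0,0,0,0],[0,0,-0.052,0,0,0,0],[0,0,-0.052,0,0,0,0]]'; python3 -m creep '[[0,0,-0.001,0,0,0,0],[0,0,-0.002,0,0,0,0],[0,0,-0.002,0,0,0,0]]'
```

```text
clock: 26.45
tool_pos: [0.521, 0.3395, 0.0226]
ee_rot: [-180.0, -0.1, 11.9]
wrist_force: [0.8, 0.5, -2.9]
grip_width: 0.532
clock: 26.75
tool_pos: [0.5212, 0.3397, 0.0213]
ee_rot: [-180.0, -0.2, 12.0]
wrist_force: [-1.2, -1.1, 5.5]
grip_width: 0.531
```

```bash
python3 -m creep '[[0,0,0,0,0,0,0.8],[0,0,0,0,0,0,0.8],[0,0,0,0,0,0,0.8],[0,0,0.03,0,0,0,0.8],[0,0,0.07,0,0,0,0.8],[0,0,0.11,0,0,0,0.8],[0,0,0.15,0,0,0,0.8],[0,0,0.15,0,0,0,0.8]]';  python3 - <<'E'
from h import *
s=get_image("scene");st=read_state();p=st['tool_pos'];print(p,st['ee_rot'],st['wrist_force'])
crop(s,310,110,160,120,5,"pics/s19.png")
E
```

```text
clock: 27.55
tool_pos: [0.5232, 0.3411, 0.1758]
ee_rot: [-179.8, -0.7, 12.0]
wrist_force: [-0.1, 0.9, 0.1]
grip_width: 0.801
[0.52170883 0.34015256 0.17266961] [-179.86391705   -0.3797334    11.96323555] [ 0.67574711 -0.63798605 -0.3829131 ]
```

View pics/s19.png

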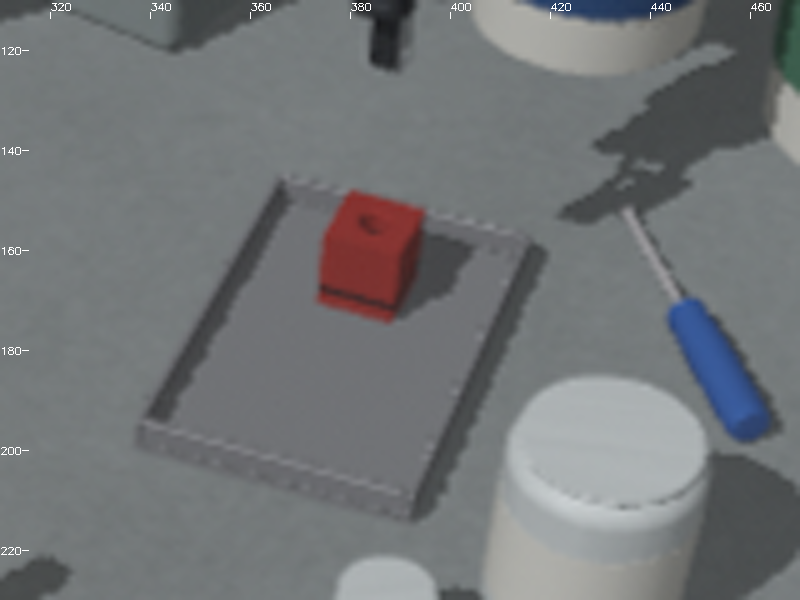

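Red stands upright in the tray. On to blue, with jaws at yaw −17.6°.

```bash
python3 -m creep '[[0.006,-0.02,0,0,0,-0.05,0.85],[0.019,-0.062,0,0,0,-0.11,0.85],[0.033,-0.107,0,0,0,-0.17,0.85],[0.047,-0.152,0,0,0,-0.23,0.85],[0.06,-0.197,0,0,0,-0.29,0.85],[0.074,-0.242,0,0,0,-0.35,0.85],[0.088,-0.287,0,0,0,-0.41,0.85],[0.102,-0.332,0,0,0,-0.47,0.85],[0.115,-0.377,0,0,0,-0.517,0.85],[0.1273,-0.4158,-0.03,0,0,-0.517,0.85]]'; python3 -m creep '[[0,0,-0.03,0,0,0,0.85],[0,0,-0.044,0,0,0,0.85],[0,0,-0.044,0,0,0,0.85],[0,0,-0.044,0,0,0,0.85]]'; python3 - <<'E'
from h import *
s=get_image("scene");st=read_state();p=st['tool_pos'];print(p,st['ee_rot'],st['wrist_force'])
crop(s,290,210,100,75,8,"pics/s20.png")
E
```

```text
clock: 28.6
tool_pos: [0.6498, -0.0789, 0.1417]
ee_rot: [-179.9, -0.4, -17.8]
wrist_force: [0.5, -0.1, 0.3]
grip_width: 0.851
clock: 29.0
tool_pos: [0.6475, -0.0753, 0.0959]
ee_rot: [-180.0, 0.0, -17.6]
wrist_force: [-0.2, -0.2, 0.5]
grip_width: 0.849
[ 0.64805894 -0.07531928  0.09681361] [-1.79981107e+02 -1.07952198e-01 -1.75828058e+01] [-0.32051679 -0.99936458  1.26151166]
```

View pics/s20.png

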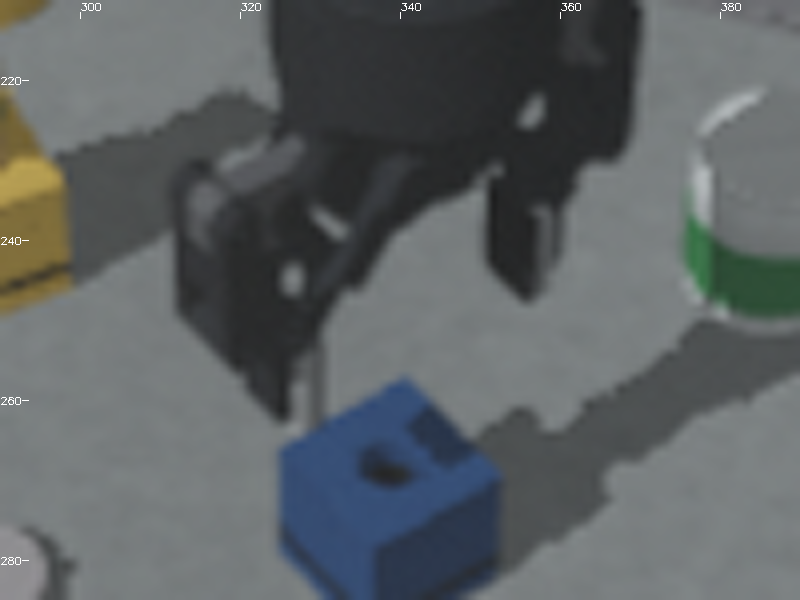

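```bash
python3 -m creep '[[0,-0.0005,-0.04,0,0,0,0.85],[0,-0.0005,-0.075,0,0,0,0.85],[0,-0.0005,-0.082,0,0,0,0.85],[0,-0.0005,-0.082,0,0,0,0.85],[0,-0.0005,-0.082,0,0,0,0],[0,-0.0005,-0.082,0,0,0,0],[0,-0.0005,-0.082,0,0,0,0],[0,-0.0005,-0.082,0,0,0,0],[0,-0.0005,-0.082,0,0,0,0]]'; python3 -m creep '[[0,0,0.01,0,0,0,0],[0,0,0.03,0,0,0,0],[0,0,0.06,0,0,0,0],[0,0,0.1,0,0,0,0],[0,0,0.14,0,0,0,0],[0,0,0.15,0,0,0,0]]'
```

```text
clock: 29.95
tool_pos: [0.6493, -0.0768, 0.0164]
ee_rot: [-179.9, -0.3, -17.7]
wrist_force: [-0.0, 0.9, 6.6]
grip_width: 0.53
clock: 30.55
tool_pos: [0.6495, -0.0771, 0.1693]
ee_rot: [-179.9, -0.5, -17.7]
wrist_force: [0.1, 0.1, -2.5]
grip_width: 0.527
```

```bash
python3 -m creep '[[-0.007,0.02,0,0,0,0.06,0],[-0.022,0.065,0,0,0,0.14,0],[-0.037,0.11,0,0,0,0.22,0],[-0.053,0.155,0,0,0,0.3,0],[-0.068,0.2,0,0,0,0.38,0],[-0.083,0.245,0,0,0,0.46,0],[-0.098,0.29,0,0,0,0.517,0],[-0.1044,0.308,-0.03,0,0,0.517,0],[-0.1044,0.308,-0.07,0,0,0.517,0],[-0.1044,0.308,-0.09,0,0,0.517,0]]'; python3 -m creep '[[0,0,0,0,0,0,0],[0,0,0,0,0,0,0]]'; python3 - <<'E'
from h import *
s=get_image("scene");st=read_state();p=st['tool_pos'];print(p,st['ee_rot'],st['wrist_force'])
crop(s,310,110,160,120,5,"pics/s21.png")
E
```

```text
clock: 31.55
tool_pos: [0.5395, 0.2311, 0.0696]
ee_rot: [179.9, 0.4, 12.1]
wrist_force: [-0.1, 0.3, -3.2]
grip_width: 0.531
clock: 31.75
tool_pos: [0.5428, 0.2311, 0.0734]
ee_rot: [180.0, 0.1, 12.0]
wrist_force: [1.4, -0.3, -1.8]
grip_width: 0.528
[0.54359516 0.23135998 0.07440594] [-1.79994043e+02 -7.29136814e-02  1.19457078e+01] [ 0.22197538 -0.46667774 -2.11804799]
```

View pics/s21.png

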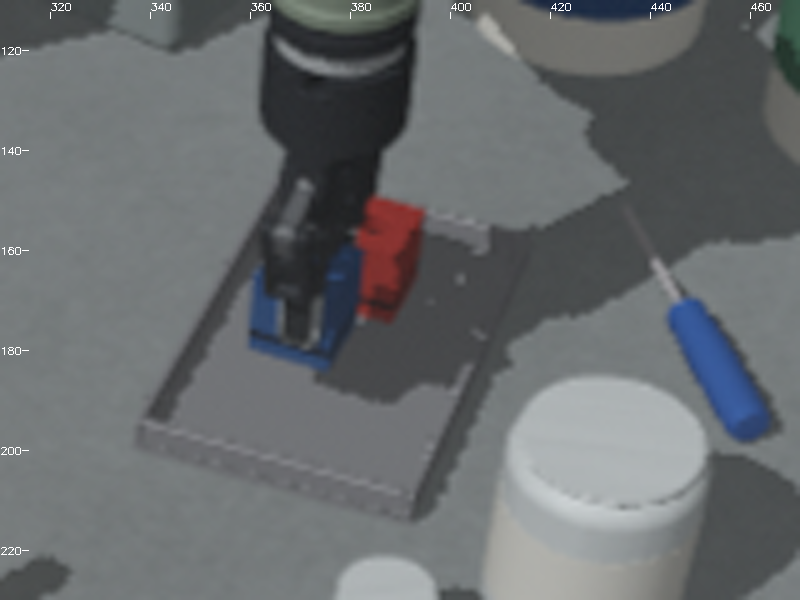

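Blue hangs in the near half, 11 cm from red. Lowering and releasing it.

```bash
python3 -m creep '[[0,0,-0.025,0,0,0,0],[0,0,-0.045,0,0,0,0],[0,0,-0.052,0,0,0,0],[0,0,-0.052,0,0,0,0],[0,0,-0.053,0,0,0,0],[0,0,-0.054,0,0,0,0],[0,0,-0.054,0,0,0,0]]'; python3 -m creep '[[0,0,0,0,0,0,0.8],[0,0,0,0,0,0,0.8],[0,0,0,0,0,0,0.8],[0,0,0.03,0,0,0,0.8],[0,0,0.07,0,0,0,0.8],[0,0,0.11,0,0,0,0.8],[0,0,0.16,0,0,0,0.8],[-0.03,-0.03,0.2,0,0,0,0.8],[-0.06,-0.06,0.23,0,0,0,0.8],[-0.08,-0.06,0.23,0,0,0,0.8]]';  python3 - <<'E'
from h import *
s=get_image("scene");d=get_image("top");st=read_state();p=st['tool_pos'];print(p,st['ee_rot'],st['wrist_force'])
cv2.imwrite("pics/s22.png",s["frame"][:,:,::-1]);cv2.imwrite("pics/t22.png",d["frame"][:,:,::-1])
crop(s,250,110,200,150,4,"pics/s22c.png")
E
```

```text
clock: 32.5
tool_pos: [0.544, 0.2317, 0.0213]
ee_rot: [-180.0, -0.2, 12.0]
wrist_force: [-1.0, -1.2, 6.1]
grip_width: 0.531
clock: 33.5
tool_pos: [0.4633, 0.1699, 0.2533]
ee_rot: [180.0, -0.4, 11.9]
wrist_force: [-0.5, 0.4, -0.1]
grip_width: 0.8
[0.46076098 0.17037252 0.25164209] [-1.79980264e+02 -1.14225764e-01  1.19273000e+01] [-0.3180955   0.44396915 -0.54427555]
```

View pics/s22.png

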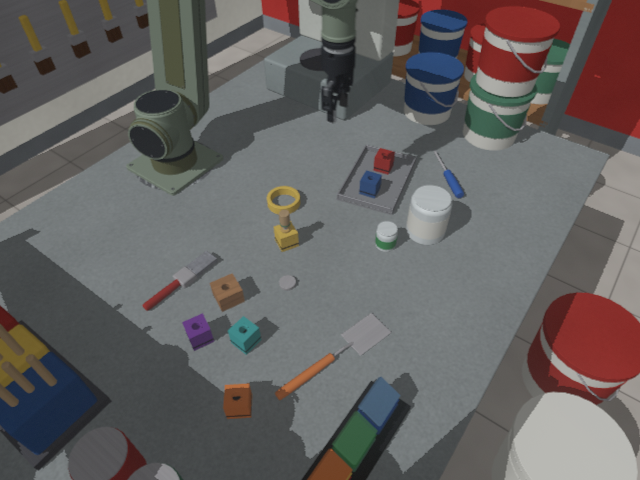

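View pics/s22c.png

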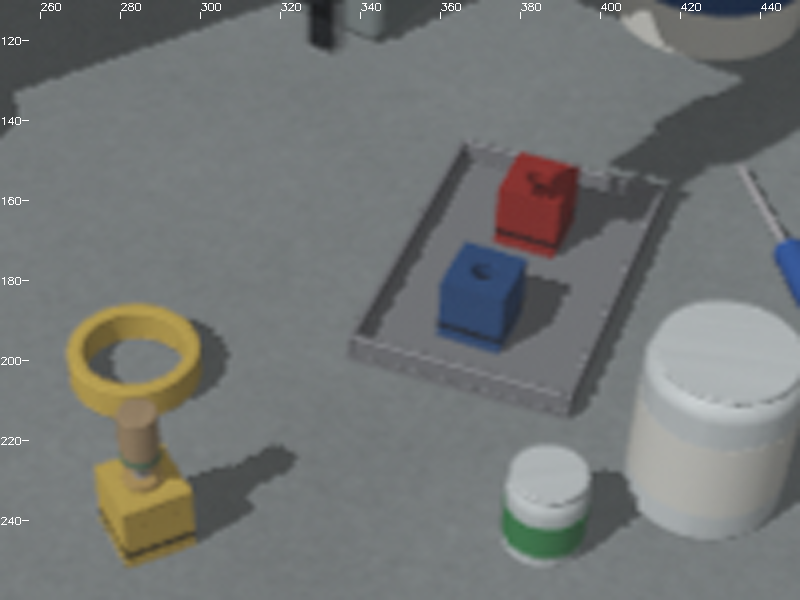

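View pics/t22.png

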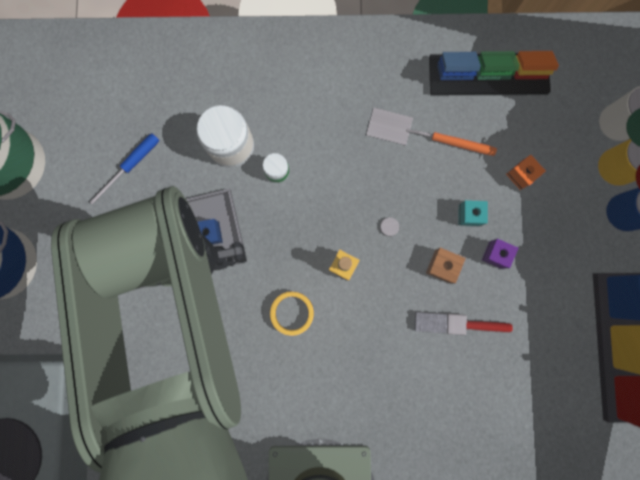

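Everything is in place: red and blue are upright in the tray, the gauge is home in yellow, and the bystanders are where they started. I'll settle the arm and hand in.

```bash
python3 -m creep '[[0,0,0,0,0,0,0.8],[0,0,0,0,0,0,0.8],[0,0,0,0,0,0,0.8],[0,0,0,0,0,0,0.8],[0,0,0,0,0,0,0.8]]'; python3 -c "
from workcell import *
print(close_job())"
```

```text
clock: 34.1
tool_pos: [0.4632, 0.1715, 0.2491]
ee_rot: [180.0, 0.1, 12.0]
wrist_force: [0.3, -0.2, -0.4]
grip_width: 0.802
the job is handed in; nothing more can be done
None
```

The job is done and handed in at 34.1 s (limit 72 s). The gauge fits the yellow socket and stands home in it, and the red and blue sockets are in the grey tray.

- **Trials:** In red and blue the gauge stopped solidly about 14 mm down, pressed to 6–7 N, and nudging sideways did not help. In yellow it passed the bush with no load.
- **Finish:** I withdrew from yellow, tried blue, then put the gauge back in yellow. The collar met the top face where expected, and I released it there.
- **Last checks:** The final pictures show the gauge upright in yellow with its collar on the top, and red and blue upright in the tray. The stand, bystanders and look-alikes look unmoved. The gripper was clear of everything, with no load on the wrist.
- **Disagreements:** The two cameras differed by 2–5 mm, so I lined up from the gauge and hole as seen together in the scene view. Yellow slid about 2 mm when I first pulled the gauge out, well inside the 50 mm allowed. In the last top view the arm hid red, so only the scene view confirms its final place.

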